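# Run a sample crate into the curing cabinet and scan its label

### The job

Take the sample crate that has the tall label board by its grip board and set it, label outwards, on the open rollers in front of the curing cabinet, let go of it there, then push it along the rollers, not roughly, until it is fully home against the cabinet's stop. Then pick up the hand scanner and point it squarely at the middle of the label from about ten centimetres, holding it still there for a good second before laying the scanner back down flat on the bench, right way up. Keep the crate upright and leave everything else on the bench where it stands.

Things in the scene. Friction and masses are not known exactly. Their poses are not given: they have to be found in the camera images.
- track: Roller lane with a white curing cabinet at its end, one fixed unit. Origin: bench level, middle of the cabinet's mouth; +x runs along the lane INTO the cabinet, z up. Open lane x = -280 to 0 mm: free-turning rollers, 26 mm diameter, 34 mm apart, tops 40 mm above the bench; a crate left on them stays. Side guides 12 mm thick, 58 mm high, 104 mm clear between, centred on y = 0.
- mouth (a point): Cabinet mouth, (0, 0, 40) mm in the track's frame. Cabinet from x = 0 to 126 mm; 104 mm clear between 16 mm walls; clear roof, underside 172 mm, front lintel top 184 mm above the bench; control box on the roof's rear to 210 mm. The stop is its rear wall, face at x = 110 mm: a crate that is home touches it, its origin at x = 30 mm, its label board's face 50 mm outside the mouth.
- lane_start (a point): Open end of the lane at roller height: (-280, 0, 40) mm in the track's frame. The end plate there is only 30 mm high.
- crate: Sample crate to load: plywood, 160 mm long (x), 92 mm wide (y), about 0.45 kg (varies). Origin: centre of underside, z up. Sides and +x end 55 mm high; at the -x end an upright label board, 92 wide, 10 thick, 105 mm high (the plain crate has none), outer face at x = -80 mm. Label outwards: crate x along track x. A central lengthwise board rises as a grip board.
- label (a point): Middle of the white striped label (70 mm wide, 44 mm high) on the outer face of the crate's label board; at (-80, 0, 65) mm in the crate's frame; the label faces along the crate's -x.
- grip_board (a point): Middle of the top edge of the crate's grip board: at (0, 0, 115) mm in the crate's frame. The board is 14 mm thick (along the crate's y), 64 mm long (along x) and can be pinched from above; the walls beside it are 55 mm high.
- scanner: Hand scanner, a bar 150 mm long lying on the bench, 0.22 kg. Origin: centre of its underside; +x points along it out of the window, z up (its button is on top). Grip part from x = -75 to +37 mm is 34 mm wide and 32 mm high; black head from x = +35 to +75 mm is 46 mm wide and 34 mm high. It reads along its own +x from the window.
- window (a point): Middle of the scanner's window: at (75, 0, 17) mm in the scanner's frame.
- plain_crate: Another sample crate, a bystander: same size and grip board but both ends only 55 mm high, no label. Origin: centre of its underside. Leave alone.
- tin: Steel paint tin, 84 mm in diameter, 105 mm high, bystander. Origin: centre of its underside.
- jar: Amber jar, 54 mm in diameter, 85 mm high, bystander. Origin: centre of its underside.
- tape_roll: Roll of masking tape lying flat, 100 mm in diameter, 36 mm high, bystander. Origin: centre of its underside.
- sanding_block: Cork sanding block, 120 x 68 x 45 mm, bystander. Origin: centre of its underside.
- brush: Paint brush lying on the bench along its x, bystander, under 40 mm high. Origin: on its underside.
- thinner: White plastic bottle, 72 mm in diameter, 190 mm high, bystander. Origin: centre of its underside.
Not all that is in view belongs to the job. Leave any blue or white look-alike of the scanner alone.

How it is judged (in metres and radians):
On the way, in this order (a step that is already met when the one before it is completed fails the run):
1. the labelled crate stands on the open rollers in front of the cabinet, label outwards, let go and still, its centre at least 70 mm before the cabinet's mouth (z of crate in the frame of track between 0.034 and 0.047 m and angle between crate's own z axis and vertical below 0.08 rad and angle between the x axis of crate and the x axis of track, either way round below 0.15 rad and y of crate in the frame of track between -0.015 and 0.015 m and x of crate in the frame of track between -0.24 and -0.07 m and x of label in the frame of track below -0.13 m and contact force between crate and the fingers below 0.1 N and linear speed of crate below 0.03 m/s), for 0.2 s.
2. the crate is fully home in the cabinet, within 9 mm of the stop, label outwards (z of crate in the frame of track between 0.034 and 0.047 m and angle between crate's own z axis and vertical below 0.08 rad and angle between the x axis of crate and the x axis of track, either way round below 0.15 rad and y of crate in the frame of track between -0.015 and 0.015 m and x of crate in the frame of track between 0.021 and 0.036 m and x of label in the frame of track below -0.03 m), for 0.2 s.
3. the held scanner, window 50 to 160 mm from the label, points at its middle (28 mm sideways, 22 mm up or down, 20 degrees off square) and is still for 0.8 s, not touching the crate (all of step 2 and x of label in the frame of scanner between 0.125 and 0.235 m and y of label in the frame of scanner between -0.028 and 0.028 m and z of label in the frame of scanner between -0.005 and 0.039 m and angle between the x axis of scanner and the x axis of crate, either way round below 0.35 rad and linear speed of scanner below 0.03 m/s and angular speed of scanner below 0.2 rad/s and contact force between scanner and the fingers above 1 N and contact force between scanner and crate below 0.1 N), for 0.8 s.
At the end, for the whole second after the job is handed in: The labelled crate stands on the rollers fully home in the cabinet (within 9 mm of the stop, upright, label outwards) and the scanner lies flat on the bench on its underside; both at rest and let go (all of step 2 and linear speed of each of crate, scanner below 0.02 m/s and height (world z) of scanner between -0.006 and 0.008 m and angle between scanner's own z axis and vertical below 0.12 rad); the robot touches nothing.
It fails at once if a bystander is moved more than 30 mm from its place (distance of any of plain_crate, tin, jar, tape_roll, sanding_block, brush, thinner from where it was at the start of the episode above 0.03 m).
It fails at once if the tin, jar, bottle or plain crate is tipped over (angle between any of tin, jar, thinner, plain_crate's own z axis and vertical above 0.4 rad).
It fails at once if the labelled crate is tipped more than 25 degrees (angle between crate's own z axis and vertical above 0.44 rad).
It fails at once if the crate is run into the cabinet faster than 0.5 m/s (x of crate in the frame of track above -0.05 m and z of crate in the frame of track below 0.06 m and linear speed of crate above 0.5 m/s).
It also fails if it takes over 72 s, if anything falls off the work surface, if the arm or the gripper's body presses on something with over 40 N, if the wrist force passes 120 N, or if a joint passes its speed limit or range.

### The arm

A 6-joint arm with a two-finger parallel gripper is mounted at the origin on the work surface. World frame = base frame: x ahead of the robot, y to its left, z up, the work surface at z = 0. Lengths are in m, angles in degrees, forces in N, time in s.
With the tool pointing down it reaches from about 0.4 to 0.825 m from the base axis. Payload 7 kg.
Tool frame: the origin (TCP) lies at the very end of the fingers, on their centre line; the grasp point (between the pads) lies 19 mm behind it (r.hold_point_z is the distance from the TCP to the grasp point, in m); z points along the fingers, y is the direction in which the jaws open and shut (so a half turn about z gives the same grasp; the last joint's range is limited). The gripper opens to 88 mm and grips with 3 to 60 N. Pads are 19 mm wide; open, the fingers measure 130 mm over their backs; the gripper's body (78 mm by 193 mm) begins 47 mm behind the grasp point.
Start: joints at [83.027, 20.546, 0.682, 0, -70.136, -16.507], TCP at [0.269, 0.619, 0.227] pointing down, gripper open.
Joint ranges: [-176.03, 176.03], [-82.01, 121.73], [-58.28, 71.71], [-173.87, 95.51], [-174.79, -0.11], [-173.66, 173.66]. Speed limits (degrees/s): [136.94, 136.94, 172.46, 180, 180, 180].

### API

Orientations are given as [roll, pitch, yaw] about the fixed x, y, z axes, in that order (R = Rz(yaw) Ry(pitch) Rx(roll)).
In Python, from plant import r gives the robot as it stands. The module is installed in compiled form; this text tells all that it offers.
- The arm moves only by the shell command python3 -m inch 'ROWS' [FORCE]. ROWS is text: rows parted by semicolons, each of 7 numbers parted by spaces: the shift along the tool's x, y, z in m, then the turn, a rotation vector about the tool's x, y, z in rad, then the opening, from 0 (shut) to 1 (fully open). In form: tx ty tz ax ay az jaw; .... A call has 1 to 20 rows; each row shifts and turns the commanded pose from where the row before left it, along the tool's axes as they then stand; what a row does not reach is not made up. A row lasts 1/12 s, in which the tool goes at most 41.7 mm and 7.16 degrees, less where a joint would pass 70% of its speed; a pose out of reach is approached as far as the arm can. A call with a gripper value outside its range is refused whole. The fingers move at their own pace and stop on an object; FORCE is the grip in N (left out, the last holds). Time passes only in rows, so rows that do not move let the fingers close. It gives the time, the measured TCP pose, the force and the opening at its end, in the units of the state.
- r.get_state(): the state, without advancing time (a new reading comes with each control period).
- r.capture(name): name is "side" or "top" or "wrist"; returns the picture (400x640x3 uint8, red, green, blue); there is no depth.
- r.camera_params(name): a dict with "vfov" (degrees; the focal length in pixels is half the picture's height over the tangent of half this angle, whatever the lens; pixels are square), "cx", "cy" (the principal point, pixels), "distortion" ([k1, k2, p1, p2, k3] as OpenCV has them; the pictures are not rectified), "R" (3x3) and "t" (3): a world point X has camera coordinates R X + t. Camera axes: x right, y down, z forward; pixel columns grow to the right and rows downward; lengths in m; the calibration is good to about 2 mm. A picture is of the moment at which its call begins: read the wrist's pose just before it. camera_params takes no time and is no camera call; for the wrist camera it gives the pose at the moment of the call.
- r.close_job(): hands the job in, once; it reports no verdict.
Trained networks look in the newest picture that a camera, given by its name, has taken for a name from the list of things; names that differ only in an ending like _2 or _b are one class to them, and where a whole thing is asked for, a point or a joint stands for the part that bears it (a point fixed in the world has none). Each returns a list of dicts, best first, with "p" (0 to 1); they miss things now and then, are a little off and sometimes report something else, mostly with a low value. They report only what shows in the picture. A call takes as long as a camera call. They do not tell look-alikes from the thing itself.
- r.recognise(target, camera): "xy" ([column, row] in pixels, amid what is visible of it).
The state is a dict: "time_s": time; "joints": joint angles; "qd": joint speeds; "joint_torque": joint torques, N m; "tcp_pos": TCP position; "eef_rot": TCP orientation; "contact_force": force on the tool from outside, world axes, zero at the start; "moment": the same for the moment, N m; "gripper_width": finger opening in m.
Only numpy, scipy, OpenCV 4.12 (cv2) and the standard library are available. Lean on these libraries where they do the work, as an engineer would, in place of code of your own. Each camera call takes 0.05 s, during which the arm holds its last target.

## Working session

There is one attempt and no reset: what is moved stays moved. The work goes in short steps, Python scripts to look and compute and a shell command to move; the robot and the scene stay as the last step left them, time stands still between calls to the robot, and variables do not carry over. Pictures are saved under pics/ and viewed, and the job is handed in when it is done.

```bash
mkdir -p pics; ls; python3 - <<'E'
from plant import r
import cv2,json
print(r.get_state())
for n in("side","top","wrist"):
    im=r.capture(n); cv2.imwrite(f"pics/{n}0.png",im[:,:,::-1]); print(n,{k:(v if not hasattr(v,'tolist') else v.tolist()) for k,v in r.camera_params(n).items()})
    if n!="wrist":
        for t in("track","crate","label","grip_board","scanner","window","plain_crate","tin","jar","tape_roll","sanding_block","brush","thinner"):
            print(t,[( [round(float(a)) for a in d["xy"]],round(float(d["p"]),2)) for d in r.recognise(t,n)[:3]])
E
```

```text
pics
{'time_s': 0.0, 'joints': array([ 8.30247801e+01,  2.05918093e+01,  6.32217315e-01, -1.91581424e-02,
       -7.01361809e+01, -1.65072050e+01]), 'qd': array([-0.01054232,  0.01103349,  0.00676016,  0.01631733, -0.0223269 ,
        0.0347314 ]), 'joint_torque': array([-7.04717295e-04, -5.82710302e+01,  2.93055314e+01,  6.99729145e+00,
        7.01461133e-03, -1.67542430e-04]), 'tcp_pos': array([0.26879612, 0.6186228 , 0.22560967]), 'eef_rot': array([ 1.79903057e+02, -9.94760669e-03, -2.34889412e+01]), 'contact_force': array([ 0.30475449, -0.34368865,  0.97406319]), 'moment': array([ 0.00156885,  0.02905407, -0.03673536]), 'gripper_width': 0.08780838242533227}
side {'vfov': 43.58571409703577, 'cx': 310.67180667998184, 'cy': 196.60663704308809, 'distortion': [-0.027283912282195556, 0.0, 0.0, 0.0, 0.0], 'R': [[0.8164862131463421, -0.5770747465951493, 0.018303021173847602], [-0.4051248039236862, -0.5952099412866634, -0.6939733561451198], [0.4113686387994847, 0.5592046697191204, -0.7197680045518753]], 't': [-0.3817380808537577, 0.2845067276983068, 1.678787649245562]}
track [([394, 238]
[... 1164 characters left out ...]
79], 0.97), ([444, 214], 0.45)]
tin [([257, 125], 0.67), ([300, 150], 0.56)]
jar [([316, 181], 0.65)]
tape_roll [([211, 232], 0.63), ([260, 123], 0.25)]
sanding_block [([186, 169], 0.67)]
brush [([445, 211], 0.65)]
thinner [([448, 166], 0.65), ([230, 178], 0.64), ([278, 212], 0.28)]
wrist {'vfov': 70.97832140771752, 'cx': 319.3481194961414, 'cy': 198.58780004657157, 'distortion': [-0.044744288174581995, 0.0, 0.0, 0.0, 0.0], 'R': [[-0.39787677327546916, -0.9174384797026325, -0.0008421691181720925], [-0.8774771325346198, 0.3802779542218792, 0.2922713797340474], [-0.2678207519344279, 0.11702697763227499, -0.9563350518199846]], 't': [0.6749013762113839, -0.03489346633278209, 0.3904018300107874]}
```

View pics/side0.png

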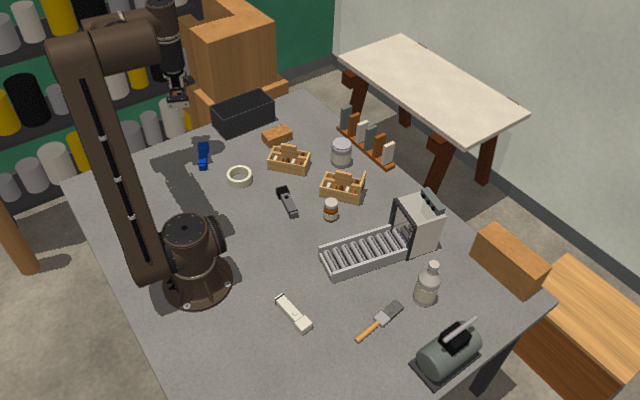

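View pics/top0.png

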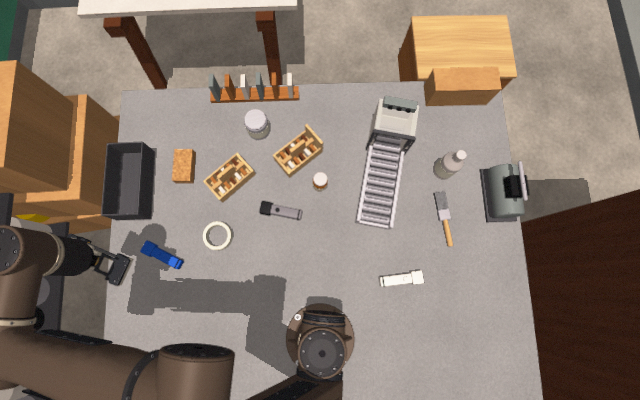

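```bash
python3 - <<'E'
import cv2
a=cv2.imread("pics/top0.png"); c=a[90:310,130:480]; cv2.imwrite("pics/topz.png",cv2.resize(c,(795,500),interpolation=cv2.INTER_CUBIC))
a=cv2.imread("pics/side0.png"); c=a[100:350,180:480]; cv2.imwrite("pics/sidez.png",cv2.resize(c,(720,600),interpolation=cv2.INTER_CUBIC))
E
```

```text
(no output)
```

View pics/topz.png

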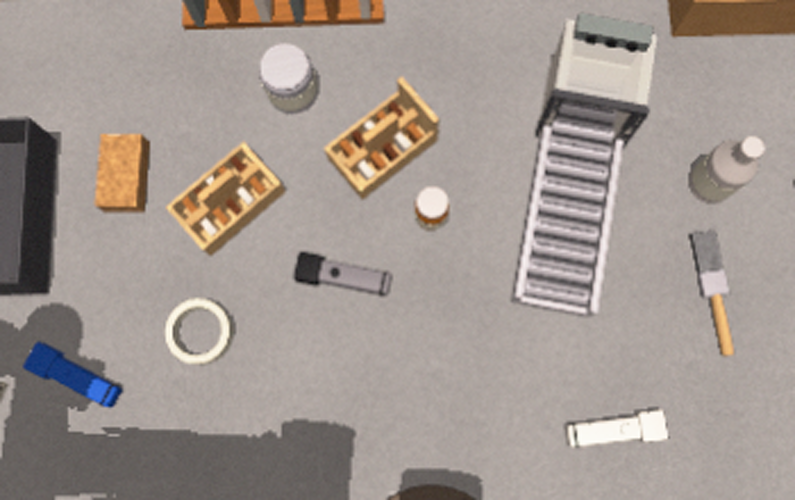

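View pics/sidez.png

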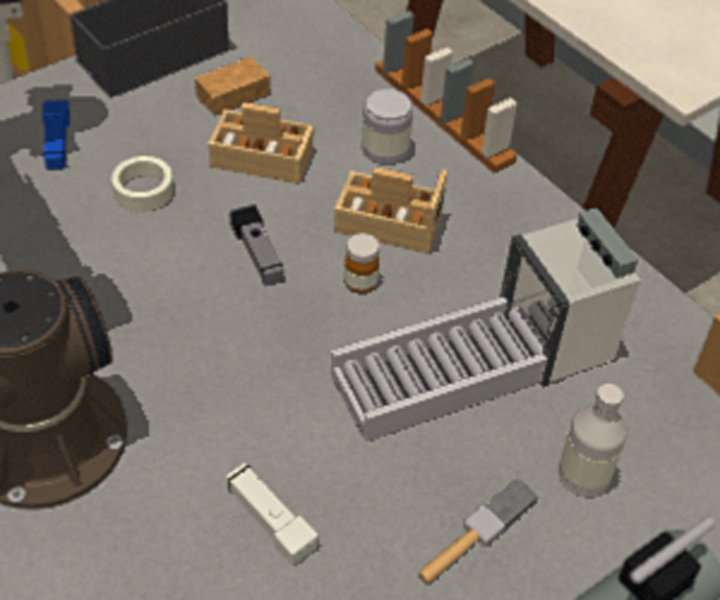

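The candidates in the top picture are:
- **Crates:** (299,150) with the tall end board at its upper right, and (230,178), which is plain. I choose (299,150).
- **Scanners:** grey/black at (281,210), blue at (161,254) and white at (402,279). I choose the grey one with the black head, at (281,210).

Next I work out coarse poses.

```bash
cat > h.py <<'E'
from plant import r
import numpy as np, cv2
from scipy.optimize import least_squares
def cam(n):
    p=r.camera_params(n); f=200/np.tan(np.radians(p["vfov"])/2)
    return dict(K=np.array([[f,0,p["cx"]],[0,f,p["cy"]],[0,0,1.]]),D=np.array(p["distortion"],float),R=np.array(p["R"],float),t=np.array(p["t"],float))
def proj(c,P):
    P=np.atleast_2d(np.asarray(P,float)); return cv2.projectPoints(P.reshape(-1,1,3),cv2.Rodrigues(c["R"])[0],c["t"],c["K"],c["D"])[0].reshape(-1,2)
def plane(c,px,z):
    u=cv2.undistortPoints(np.array(px,float).reshape(-1,1,2),c["K"],c["D"]).reshape(-1,2)
    o=-c["R"].T@c["t"]; d=np.c_[u,np.ones(len(u))]@c["R"]
    s=(np.array(z)-o[2])/d[:,2]; return o+d*s[:,None]
def T(pose,P,z=0):
    x,y,a=pose; ca,sa=np.cos(a),np.sin(a); P=np.asarray(P,float)
    return np.c_[x+ca*P[:,0]-sa*P[:,1],y+sa*P[:,0]+ca*P[:,1],P[:,2]+z]
def box(x0,x1,y0,y1,z0,z1):
    C=np.array([[x,y,z] for x in(x0,x1) for y in(y0,y1) for z in(z0,z1)])/1000.
    E=[(i,j) for i in range(8) for j in range(i+1,8) if bin(i^j).count('1')==1]
    return C,E
M=dict(crate=[box(-80,80,-46,46,0,55),box(-80,-70,-46,46,0,105),box(-32,32,-7,7,55,115)],
 scanner=[box(-75,37,-17,17,0,32),box(35,75,-23,23,0,34)],
 track=[box(-280,0,-64,-52,0,58),box(-280,0,52,64,0,58),box(0,126,-68,68,0,184)],
 plain=[box(-80,80,-46,46,0,55),box(-32,32,-7,7,55,115)])
def draw(im,c,name,pose,col,z=0):
    for C,E in M[name]:
        q=proj(c,T(pose,C,z))
        for i,j in E: cv2.line(im,tuple(np.round(q[i]*8).astype(int).tolist()),tuple(np.round(q[j]*8).astype(int).tolist()),col,1,cv2.LINE_AA,3)
def fit(obs,p0):
    """obs: list of (cam, local pts(m), pixels)"""
    f=lambda p: np.concatenate([(proj(c,T(p,L))-np.array(px,float)).ravel() for c,L,px in obs])
    s=least_squares(f,p0,loss='soft_l1'); return s.x, np.sqrt(np.mean(s.fun**2))
E
python3 - <<'E'
from h import *
c=cam("top")
z=lambda x,y:(130+x/2.271,90+y/2.273)
# crop pixels -> image
cr=plane(c,[z(382,135),],[0.055]); 
lab=plane(c,[z(418,100)],[.105]); far=plane(c,[z(345,172)],[.055])
d=far[0]-lab[0]; a=np.arctan2(d[1],d[0]); print("crate",cr,lab,far,np.degrees(a))
lo=plane(c,[z(517,300),z(595,313)],[.058]*2); hi=plane(c,[z(545,135),z(622,143)],[.058]*2)
m=lo.mean(0); m2=hi.mean(0);d=m2-m;print("track start",m,m2,np.degrees(np.arctan2(d[1],d[0])),np.linalg.norm(d))
s=plane(c,[z(298,266),z(390,283)],[.03]*2);d=s[0]-s[1];print("scan",s,s.mean(0),np.degrees(np.arctan2(d[1],d[0])))
for n,p,zz in(("plain",(231,179),.06),("tin",(257,123),.1),("jar",(320,178),.08),("tape",(217,235),.03)): print(n,plane(c,[p],[zz]))
E
```

```text
crate [[0.6608692  0.05637834 0.055     ]] [[ 0.69861093 -0.00194214  0.105     ]] [[0.60151354 0.11628109 0.055     ]] 129.39644770981093
track start [ 0.37701967 -0.20186019  0.058     ] [ 0.64301091 -0.26362996  0.058     ] -13.07377494003076 0.27306929672434743
scan [[0.4579338  0.19442221 0.03      ]
 [0.42625291 0.05063452 0.03      ]] [0.44209335 0.12252836 0.03      ] 77.57448929664535
plain [[0.55684431 0.29751147 0.06      ]]
tin [[0.74885284 0.19924255 0.1       ]]
jar [[ 0.54481538 -0.01762192  0.08      ]]
tape [[0.36267565 0.35108844 0.03      ]]
```

```bash
cat >> h.py <<'E'
from scipy.spatial.transform import Rotation as Ro
def pose():
    s=r.get_state(); return np.array(s["tcp_pos"]),Ro.from_euler("xyz",s["eef_rot"],degrees=True),s
def go(x,y,z,yaw=None,first="move"):
    p,R,s=pose(); d=R.inv().apply(np.array([x,y,z])-p)
    msg=f"tool shift {d.round(4)} dist {np.linalg.norm(d):.3f}"
    if yaw is not None:
        G=Ro.from_euler("xyz",[180,0,yaw],degrees=True); rv=(R.inv()*G).as_rotvec(); msg+=f" rotvec {rv.round(4)}"
    print(msg)
E
python3 - <<'E'
from h import *
c=cam("wrist"); p,R,s=pose()
o=-c["R"].T@c["t"]; print("cam in tool",R.inv().apply(o-p)); print("optical axis in tool",R.inv().apply(c["R"][2]),"cam x in tool",R.inv().apply(c["R"][0]))
go(0.62,0.06,0.30,-51)
E
```

```text
cam in tool [ 0.08032845  0.00035201 -0.15756146]
optical axis in tool [-2.92275029e-01 -6.44367727e-04  9.56334090e-01] cam x in tool [5.63311223e-04 9.99999484e-01 8.45948300e-04]
tool shift [ 0.5447  0.3729 -0.0734] dist 0.664 rotvec [ 0.     -0.      0.4804]
```

```bash
python3 -m inch '0.0272 0.0186 -0.0037 0 0 0.024 1;0.0272 0.0186 -0.0037 0 0 0 1;0.0272 0.0186 -0.0037 0 0 0 1;0.0272 0.0186 -0.0037 0 0 0 1;0.0272 0.0186 -0.0037 0 0 0 1;0.0272 0.0186 -0.0037 0 0 0 1;0.0272 0.0186 -0.0037 0 0 0 1;0.0272 0.0186 -0.0037 0 0 0 1;0.0272 0.0186 -0.0037 0 0 0 1;0.0272 0.0186 -0.0037 0 0 0 1;0.0272 0.0186 -0.0037 0 0 0 1;0.0272 0.0186 -0.0037 0 0 0 1;0.0272 0.0186 -0.0037 0 0 0 1;0.0272 0.0186 -0.0037 0 0 0 1;0.0272 0.0186 -0.0037 0 0 0.09 1;0.0272 0.0186 -0.0037 0 0 0.09 1;0.0272 0.0186 -0.0037 0 0 0.09 1;0 0 0 0 0 0.09 1;0 0 0 0 0 0.09 1;0 0 0 0 0 0 1'
python3 - <<'E'
from h import *
c=cam("wrist"); im=r.capture("wrist")[:,:,::-1].copy(); cv2.imwrite("pics/w1.png",im)
print(r.recognise("crate","wrist")[:2],r.recognise("grip_board","wrist")[:2],r.recognise("label","wrist")[:2])
print(pose()[:1], r.get_state()["joints"],r.get_state()["eef_rot"])
draw(im,c,"crate",(0.65,0.056,np.radians(129.4)),(0,0,255)); cv2.imwrite("pics/w1o.png",im)
E
```

```text
time_s: 3.12
tcp_pos: [0.5485, 0.1334, 0.2896]
eef_rot: [-180.0, 0.0, -51.0]
contact_force: [-0.6, 0.1, -0.6]
gripper_width: 0.0876
[{'xy': [293.9, 66.3], 'p': 0.87}] [{'xy': [293.8, 69.0], 'p': 0.57}, {'xy': [394.2, 88.6], 'p': 0.39}] [{'xy': [293.2, 65.4], 'p': 0.56}]
(array([0.54822548, 0.13461172, 0.28948635]),) [ 3.36577777e+01  8.12141387e+00 -7.75681765e+00 -3.34327111e-04
 -7.41174443e+01  5.88893081e+00] [-1.79995666e+02 -1.23792836e-04 -5.04533830e+01]
```

View pics/w1o.png

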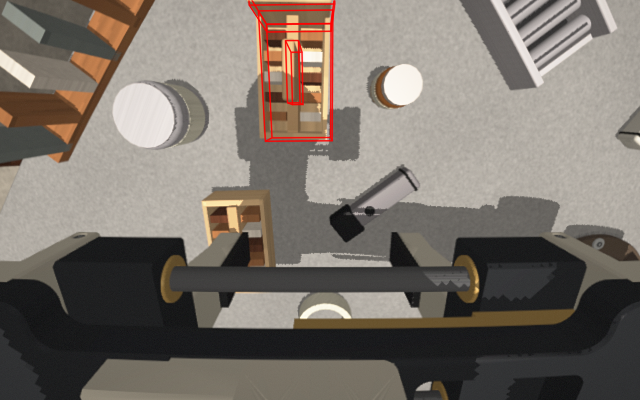

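View pics/w1.png

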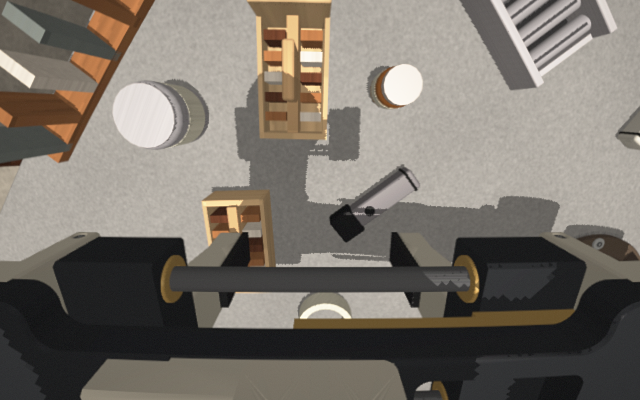

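The grey scanner with the black head is at (375,203), and the crate is at (293,70) with its tall board at the top of the frame. I'll move so the crate is centred.

```bash
python3 -m inch '0.025 0 0 0 0 0 1;0.025 0 0 0 0 0 1;0.025 0 0 0 0 0 1;0.025 -0.008 0 0 0 0 1;0.015 -0.01 0 0 0 0 1;0 0 0 0 0 0 1;0 0 0 0 0 0 1'
python3 - <<'E'
from h import *
for i in range(3): s=r.get_state(); print(s["tcp_pos"],s["eef_rot"])
c=cam("wrist"); im=r.capture("wrist")[:,:,::-1].copy(); cv2.imwrite("pics/w2.png",im)
s=r.get_state(); print(s["tcp_pos"],s["eef_rot"],s["time_s"])
cv2.imwrite("pics/w2c.png",cv2.resize(im[0:300,180:460],(784,600*784//800+252))[:600])
draw(im,c,"crate",(0.65,0.056,np.radians(129.4)),(0,0,255)); cv2.imwrite("pics/w2o.png",im)
E
```

```text
time_s: 3.9
tcp_pos: [0.6354, 0.0568, 0.2885]
eef_rot: [179.9, 0.0, -50.6]
contact_force: [0.3, 0.4, -0.0]
gripper_width: 0.0881
[0.63542153 0.05680128 0.28852323] [ 1.79922731e+02  3.25145641e-02 -5.05846059e+01]
[0.63542153 0.05680128 0.28852323] [ 1.79922731e+02  3.25145641e-02 -5.05846059e+01]
[0.63542153 0.05680128 0.28852323] [ 1.79922731e+02  3.25145641e-02 -5.05846059e+01]
[0.63493175 0.05709663 0.28890777] [ 1.79949167e+02  2.70038191e-02 -5.05709695e+01] 3.95
```

View pics/w2o.png

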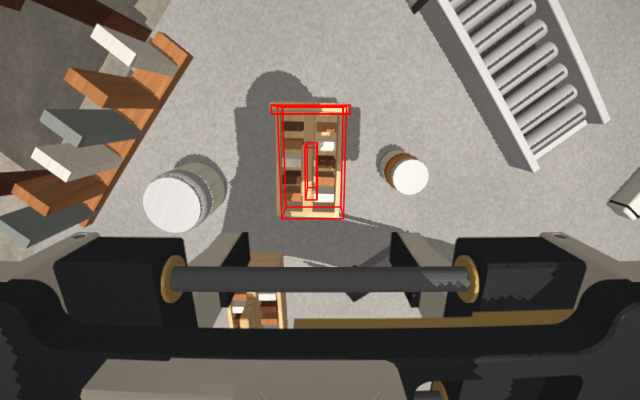

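View pics/w2.png

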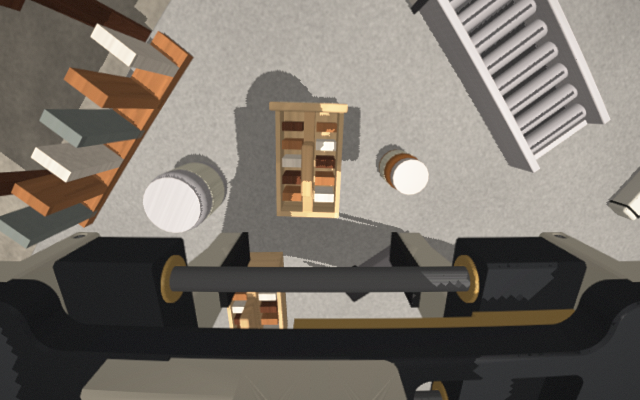

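```bash
python3 - <<'E'
import cv2
im=cv2.imread("pics/w2.png"); cv2.imwrite("pics/w2z.png",cv2.resize(im[90:230,250:370],None,fx=4.2,fy=4.2,interpolation=cv2.INTER_CUBIC))
cv2.imwrite("pics/w2t.png",cv2.resize(im[0:180,400:640],None,fx=3.3,fy=3.3,interpolation=cv2.INTER_CUBIC))
E
```

```text
(no output)
```

View pics/w2z.png

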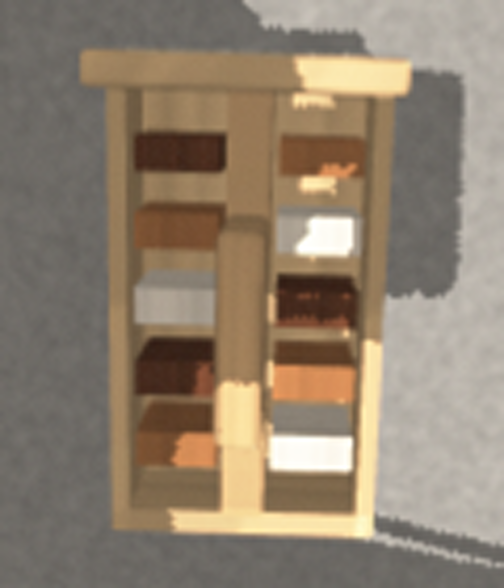

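View pics/w2t.png

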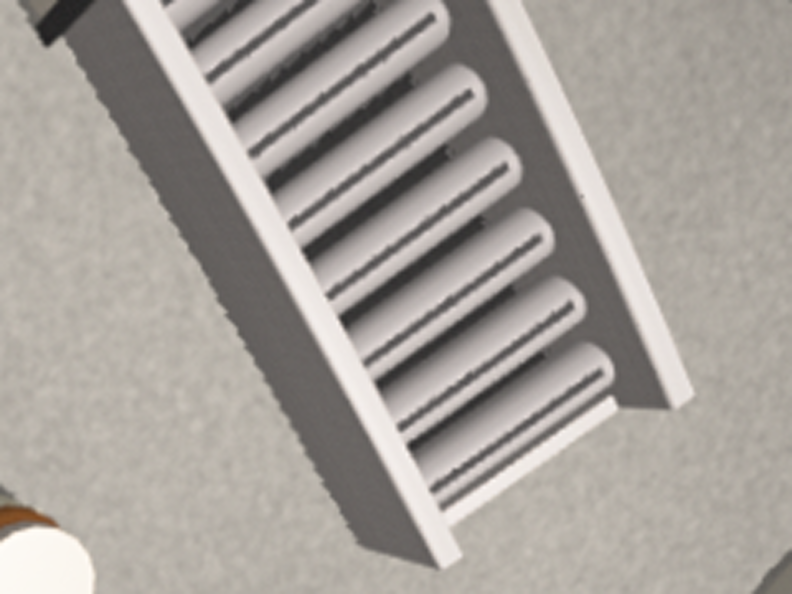

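```bash
python3 - <<'E'
from h import *
c=cam("wrist")
L=np.array([[-80,-46,105],[-80,46,105],[-70,-46,105],[-70,46,105],[80,-46,55],[80,46,55],[-32,-7,115],[-32,7,115],[32,-7,115],[32,7,115]])/1000
Z=np.array([[82,52],[411,60],[82,87],[408,95],[113,530],[373,537],[218,222],[266,224],[217,445],[260,448]])
px=Z/4.2+[250-.4,90-.4]
p,e=fit([(c,L,px)],[.65,.056,2.26]); print("crate",p[:2],np.degrees(p[2]),e)
print((proj(c,T(p,L))-px).round(1).tolist())
L2=np.array([[-280,64,58],[-280,52,58],[-280,-52,58],[-280,-64,58],[-280,64,0]])/1000
Z2=np.array([[440,568],[462,552],[670,408],[692,395],[360,545]])/3.3+[399.6,-.4]
L3=lambda q:np.array([[q[3],.064,.058],[q[4],-.052,.058]]); 
ed=np.array([[122,0],[490,0]])/3.3+[399.6,0]
f=lambda q:np.concatenate([(proj(c,T(q[:3],L2))-Z2).ravel(),(proj(c,T(q[:3],L3(q)))-ed).ravel()])
s=least_squares(f,[.65,-.265,-.22,-.1,-.1],loss='soft_l1');q=s.x
print("track",q[:2],np.degrees(q[2]),q[3:],s.fun.round(1))
np.save("crate.npy",p)
t=cam("top"); im=cv2.imread("pics/top0.png"); draw(im,t,"track",q[:3],(0,0,255)); draw(im,t,"crate",p,(0,255,0))
cv2.imwrite("pics/topo.png",cv2.resize(im[80:240,260:440],None,fx=3.6,fy=3.6,interpolation=cv2.INTER_CUBIC))
go(p[0],p[1],0.2885,np.degrees(p[2])+180)
E
```

```text
crate [0.65504738 0.05684466] 127.8143472234464 0.8374014299539383
[[-0.6, -1.3], [0.5, -0.9], [-0.5, -0.6], [0.7, -0.3], [0.2, -0.4], [0.0, -0.4], [-0.3, 1.9], [0.2, 1.7], [-0.6, 1.2], [0.5, 0.8]]
track [ 0.65648849 -0.26500796] -12.940064729150823 [-0.00991436 -0.09226822] [-0.5  0.3  0.1  0.3  0.5  0.2  1.1 -1.  -1.4  0.1  0.2 -0.1 -0.3  0.2]
tool shift [ 0.013  -0.0154  0.0004] dist 0.020 rotvec [0.0009 0.0005 0.0282]
```

View pics/topo.png

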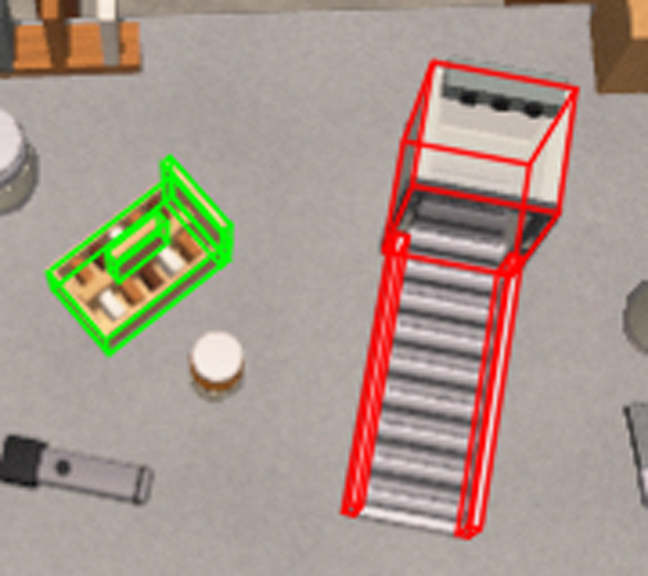

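The overlay matches both the crate and the track to within about 2 mm. I'm aligning and going down to the grip board.

```bash
python3 -m inch '0.013 -0.0154 0 0 0 0.028 1;0 0 0.025 0 0 0 1;0 0 0.03 0 0 0 1;0 0 0.03 0 0 0 1;0 0 0.03 0 0 0 1;0 0 0.015 0 0 0 1;0 0 0 0 0 0 1;0 0 0 0 0 0 1'
python3 - <<'E'
from h import *
p=np.load("crate.npy"); go(p[0],p[1],0.078,np.degrees(p[2])+180)
c=cam("wrist"); im=r.capture("wrist")[:,:,::-1].copy(); draw(im,c,"crate",p,(0,0,255)); cv2.imwrite("pics/w3o.png",im); print(r.get_state()["joints"].round(1))
E
```

```text
time_s: 4.62
tcp_pos: [0.6547, 0.0571, 0.1596]
eef_rot: [179.9, -0.0, -52.1]
contact_force: [0.0, 0.1, 1.0]
gripper_width: 0.088
tool shift [ 0.0004 -0.0002  0.0816] dist 0.082 rotvec [ 0.0011 -0.      0.0009]
[ 21.9  21.5  -6.8   0.  -61.6  15.9]
```

View pics/w3o.png

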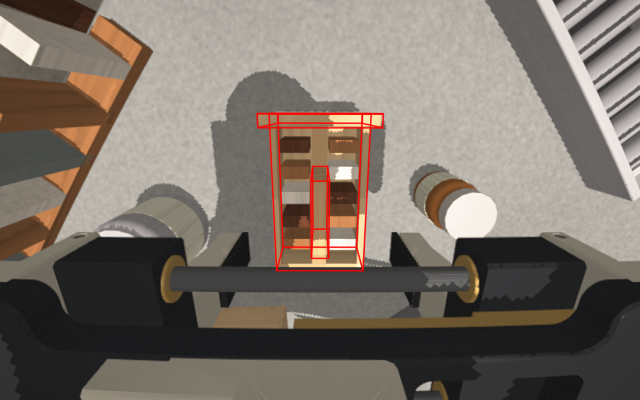

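```bash
python3 -m inch '0 0 0.025 0 0 0 1;0 0 0.025 0 0 0 1;0 0 0.02 0 0 0 1;0 0 0.0116 0 0 0 1;0 0 0 0 0 0 1;0 0 0 0 0 0 0;0 0 0 0 0 0 0;0 0 0 0 0 0 0;0 0 0 0 0 0 0;0 0 0 0 0 0 0;0 0 0 0 0 0 0;0 0 0 0 0 0 0' 30
```

```text
time_s: 5.67
tcp_pos: [0.6554, 0.0565, 0.0782]
eef_rot: [-180.0, -0.0, -52.2]
contact_force: [-0.3, 0.2, -0.1]
gripper_width: 0.0464
```

```bash
python3 -m inch '0 0 0 0 0 0 0;0 0 0 0 0 0 0;0 0 0 0 0 0 0;0 0 0 0 0 0 0;0 0 0 0 0 0 0;0 0 0 0 0 0 0;0 0 0 0 0 0 0;0 0 0 0 0 0 0' 30
```

```text
time_s: 6.33
tcp_pos: [0.6554, 0.0566, 0.0778]
eef_rot: [-180.0, 0.0, -52.2]
contact_force: [0.7, 0.9, -2.3]
gripper_width: 0.0138
```

```bash
python3 -m inch '0 0 -0.01 0 0 0 0;0 0 -0.02 0 0 0 0;0 0 -0.03 0 0 0 0;0 0 -0.03 0 0 0 0;0 0 -0.03 0 0 0 0;0 0 0 0 0 0 0;0 0 0 0 0 0 0'
python3 - <<'E'
from h import *
q=np.array([0.6565,-.2650]); a=np.radians(-12.94)
w=q-0.16*np.array([np.cos(a),np.sin(a)]); print(w); go(w[0],w[1],.20,167.06)
im=r.capture("side")[:,:,::-1]; cv2.imwrite("pics/s1.png",cv2.resize(im[60:260,200:480],None,fx=2.8,fy=2.8))
E
```

```text
time_s: 6.92
tcp_pos: [0.6557, 0.0568, 0.1999]
eef_rot: [-179.8, -0.0, -52.3]
contact_force: [-0.4, 0.4, -6.6]
gripper_width: 0.0137
[ 0.50056318 -0.22917111]
tool shift [ 0.1311  0.2977 -0.0009] dist 0.325 rotvec [-1.9000e-03  3.5000e-03  2.4554e+00]
```

View pics/s1.png

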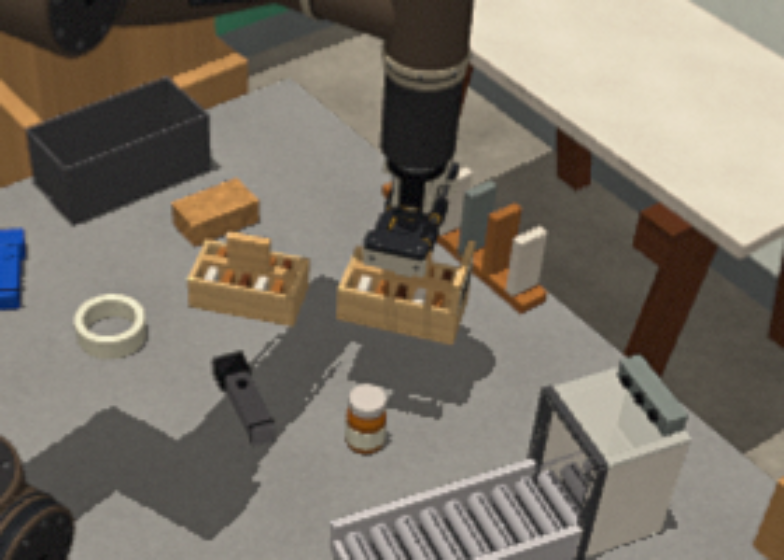

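The crate is held level in the air, at about (405,300) in the crop. I'm carrying it over the lane and then turning it.

```bash
python3 -m inch '0.005 0.011 0 0 0 0 0;0.0101 0.0229 0 0 0 0 0;0.0101 0.0229 0 0 0 0 0;0.0101 0.0229 0 0 0 0 0;0.0101 0.0229 0 0 0 0 0;0.0101 0.0229 0 0 0 0 0;0.0101 0.0229 0 0 0 0 0;0.0101 0.0229 0 0 0 0 0;0.0101 0.0229 0 0 0 0 0;0.0101 0.0229 0 0 0 0 0;0.0101 0.0229 0 0 0 0 0;0.0101 0.0229 0 0 0 0 0;0.0101 0.0229 0 0 0 0 0;0.005 0.0119 0 0 0 0 0;0 0 0 0 0 0.1 0;0 0 0 0 0 0.11 0;0 0 0 0 0 0.11 0;0 0 0 0 0 0.11 0;0 0 0 0 0 0.11 0;0 0 0 0 0 0.11 0'
python3 -m inch '0 0 0 0 0 0.11 0;0 0 0 0 0 0.11 0;0 0 0 0 0 0.11 0;0 0 0 0 0 0.11 0;0 0 0 0 0 0.11 0;0 0 0 0 0 0.11 0;0 0 0 0 0 0.11 0;0 0 0 0 0 0.11 0;0 0 0 0 0 0.11 0;0 0 0 0 0 0.11 0;0 0 0 0 0 0.11 0;0 0 0 0 0 0.11 0;0 0 0 0 0 0.11 0;0 0 0 0 0 0.11 0;0 0 0 0 0 0.11 0;0 0 0 0 0 0.11 0;0 0 0 0 0 0.045 0;0 0 0 0 0 0 0;0 0 0 0 0 0 0'
python3 - <<'E'
from h import *
go(.5006,-.2292,.20,167.06)
c=cam("wrist");im=r.capture("wrist")[:,:,::-1].copy(); cv2.imwrite("pics/w4.png",im)
im=r.capture("top")[:,:,::-1]; cv2.imwrite("pics/t4.png",cv2.resize(im[80:260,260:480],None,fx=3.3,fy=3.3))
E
```

```text
time_s: 8.63
tcp_pos: [0.499, -0.2293, 0.1963]
eef_rot: [179.8, 0.0, -89.8]
contact_force: [0.4, -0.0, -5.5]
gripper_width: 0.0139
time_s: 10.22
tcp_pos: [0.4995, -0.2294, 0.1968]
eef_rot: [180.0, -0.1, 167.2]
contact_force: [0.2, -0.1, -6.8]
gripper_width: 0.014
tool shift [-0.0011  0.0004 -0.0032] dist 0.003 rotvec [ 0.     -0.0021  0.0023]
```

View pics/w4.png

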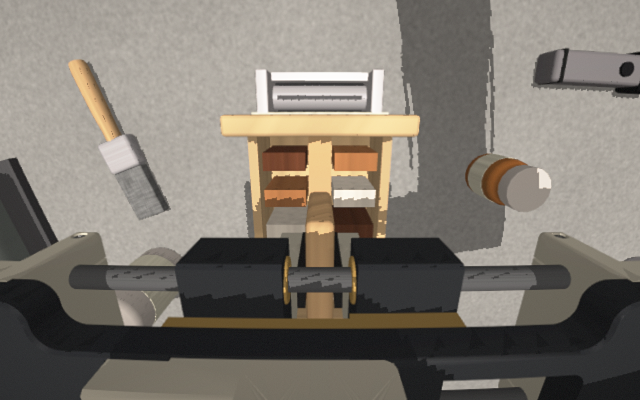

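View pics/t4.png

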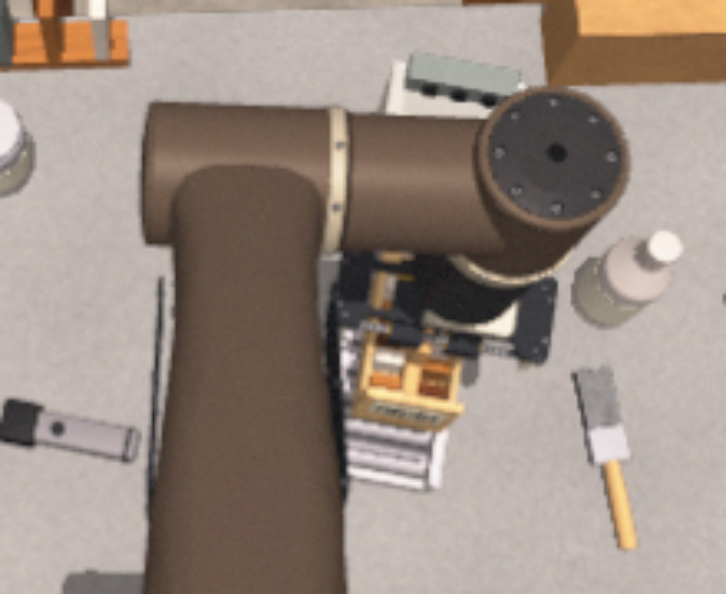

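```bash
python3 - <<'E'
from h import *
t=cam("top"); print("thinner top",plane(t,[(460,156)],[.19]), "base",plane(t,[(444,170)],[.03]))
c=cam("wrist"); im=cv2.imread("pics/w4.png")
draw(im,c,"track",(.6565,-.265,np.radians(-12.94)),(0,0,255))
p,R,s=pose(); draw(im,c,"crate",(p[0],p[1],np.radians(s["eef_rot"][2]-180)),(0,255,0),z=p[2]-.078)
cv2.imwrite("pics/w4o.png",cv2.resize(im[50:270,190:440],None,fx=2.7,fy=2.7,interpolation=cv2.INTER_CUBIC))
E
```

```text
thinner top [[ 0.57535127 -0.47310463  0.19      ]] base [[ 0.57384441 -0.47385997  0.03      ]]
```

View pics/w4o.png

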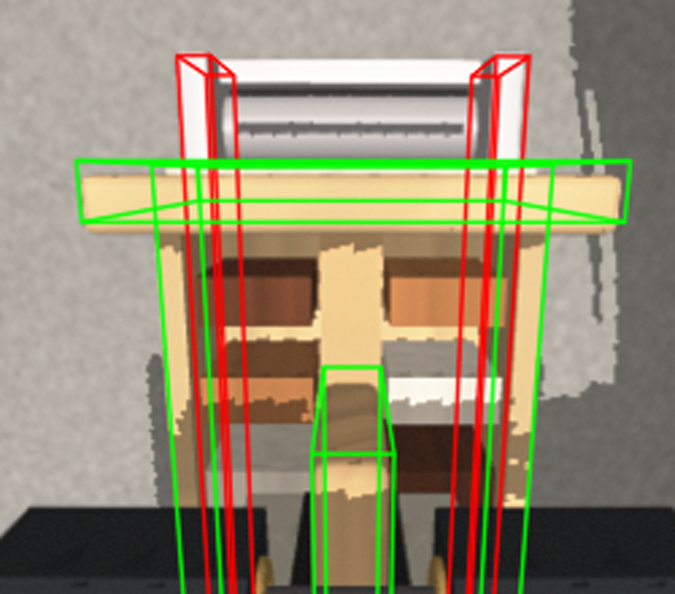

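The crate's label end sits about 4 mm low or sags slightly. It is centred over the lane to within about 1 mm. I'm lowering it gently.

```bash
python3 -m inch '0 0 0.015 0 0 0 0;0 0 0.02 0 0 0 0;0 0 0.02 0 0 0 0;0 0 0.009 0 0 0 0;0 0 0 0 0 0 0;0 0 0 0 0 0 0'
python3 -m inch '0 0 0.003 0 0 0 0;0 0 0.003 0 0 0 0;0 0 0 0 0 0 0;0 0 0 0 0 0 0'
```

```text
time_s: 10.82
tcp_pos: [0.5003, -0.2297, 0.1339]
eef_rot: [-180.0, -0.0, 167.1]
contact_force: [-0.3, 0.3, -4.7]
gripper_width: 0.014
time_s: 11.15
tcp_pos: [0.5004, -0.2296, 0.1282]
eef_rot: [180.0, 0.0, 167.1]
contact_force: [-0.2, 0.3, -5.5]
gripper_width: 0.0139
```

```bash
python3 -m inch '0 0 0.003 0 0 0 0;0 0 0.002 0 0 0 0;0 0 0 0 0 0 0;0 0 0 0 0 0 0'
python3 -m inch '0 0 0.002 0 0 0 0;0 0 0 0 0 0 0;0 0 0 0 0 0 0'
python3 -m inch '0 0 0.002 0 0 0 0;0 0 0 0 0 0 0;0 0 0 0 0 0 0'
python3 - <<'E'
from h import *
im=r.capture("side")[:,:,::-1]; cv2.imwrite("pics/s5.png",cv2.resize(im[150:290,290:480],None,fx=4,fy=4,interpolation=cv2.INTER_CUBIC))
E
```

```text
time_s: 11.48
tcp_pos: [0.5002, -0.2295, 0.1227]
eef_rot: [-180.0, -0.0, 167.1]
contact_force: [-0.8, -0.3, -4.8]
gripper_width: 0.014
time_s: 11.73
tcp_pos: [0.5002, -0.2295, 0.1207]
eef_rot: [-180.0, -0.0, 167.1]
contact_force: [-0.4, -0.4, -5.5]
gripper_width: 0.0139
time_s: 11.98
tcp_pos: [0.5002, -0.2295, 0.1187]
eef_rot: [180.0, -0.0, 167.1]
contact_force: [-0.5, -0.2, -5.9]
gripper_width: 0.0135
```

View pics/s5.png

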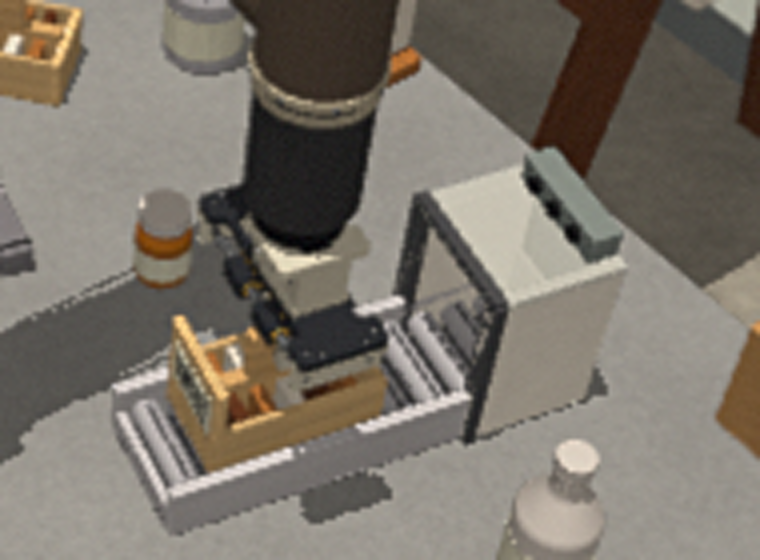

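```bash
python3 -m inch '0 0 0.0015 0 0 0 0;0 0 0 0 0 0 0;0 0 0 0 0 0 0'
python3 -m inch '0 0 0.0015 0 0 0 0;0 0 0 0 0 0 0;0 0 0 0 0 0 0'
```

```text
time_s: 12.28
tcp_pos: [0.5007, -0.2297, 0.1177]
eef_rot: [-180.0, 0.0, 167.1]
contact_force: [1.0, -0.6, -3.3]
gripper_width: 0.0139
time_s: 12.53
tcp_pos: [0.502, -0.2299, 0.1177]
eef_rot: [-180.0, 0.2, 167.1]
contact_force: [0.4, 0.8, 6.0]
gripper_width: 0.014
```

Contact is made: the force went from −5.9 to +6 N. I'm releasing.

```bash
python3 -m inch '0 0 -0.001 0 0 0 0;0 0 0 0 0 0 0.15;0 0 0 0 0 0 0.3;0 0 0 0 0 0 0.5;0 0 0 0 0 0 0.6;0 0 0 0 0 0 0.6;0 0 0 0 0 0 0.6;0 0 0 0 0 0 0.6;0 0 0 0 0 0 0.6;0 0 0 0 0 0 0.6'
python3 - <<'E'
from h import *
c=cam("wrist"); im=r.capture("wrist")[:,:,::-1].copy();cv2.imwrite("pics/w6.png",im)
w=np.array([0.6565,-.265]);a=np.radians(-12.94)
w=w-.16*np.array([np.cos(a),np.sin(a)])
draw(im,c,"crate",(w[0],w[1],a),(0,255,0),z=.04)
cv2.imwrite("pics/w6o.png",cv2.resize(im[40:300,150:490],None,fx=2.3,fy=2.3,interpolation=cv2.INTER_CUBIC))
E
```

```text
time_s: 13.37
tcp_pos: [0.5003, -0.2295, 0.1168]
eef_rot: [-180.0, -0.0, 167.1]
contact_force: [-0.1, 0.8, -0.3]
gripper_width: 0.052
```

View pics/w6o.png

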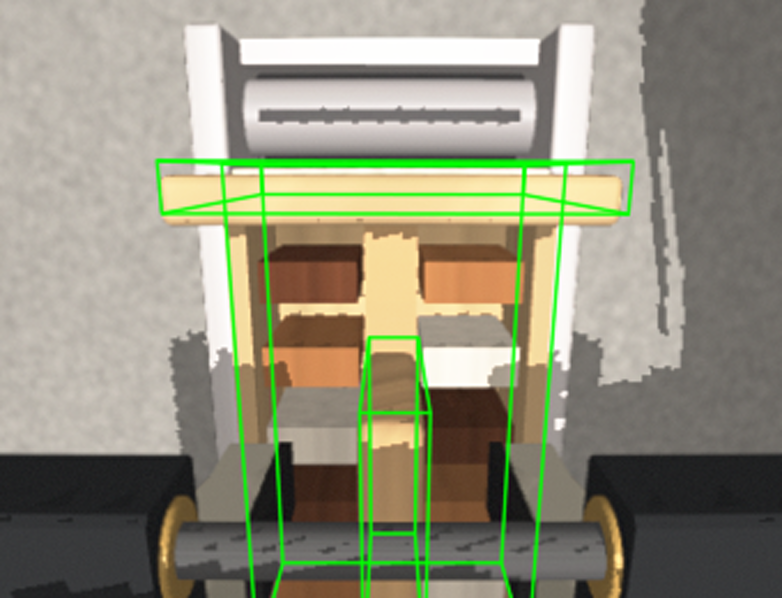

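Released and standing still at track x of about −0.157. I'm rising clear, moving back behind the label board and closing the fingers.

```bash
python3 -m inch '0 0 -0.01 0 0 0 0.6;0 0 -0.02 0 0 0 0.6;0 0 -0.025 0 0 0 0.6;0 0 -0.008 0 0 0 0.6;0 0 0 0 0 0 0.6;0.02 0 0 0 0 0 0;0.03 0 0 0 0 0 0;0.03 0 0 0 0 0 0;0.025 0 0 0 0 0 0;0.01 0 0 0 0 0 0;0 0 0 0 0 0 0;0 0 0 0 0 0 0;0 0 0 0 0 0 0'
python3 - <<'E'
from h import *
c=cam("wrist"); im=r.capture("wrist")[:,:,::-1].copy();cv2.imwrite("pics/w7.png",im)
p,R,s=pose(); print("track x of tcp", (p[:2]-[.6565,-.265])@[np.cos(np.radians(-12.94)),np.sin(np.radians(-12.94))],s["joints"].round(1))
im=r.capture("side")[:,:,::-1]; cv2.imwrite("pics/s7.png",cv2.resize(im[150:290,290:480],None,fx=4,fy=4,interpolation=cv2.INTER_CUBIC))
E
```

```text
time_s: 14.5
tcp_pos: [0.3892, -0.204, 0.18]
eef_rot: [-180.0, 0.0, 167.1]
contact_force: [0.2, 0.5, -0.6]
gripper_width: 0.0047
track x of tcp -0.2741591733567233 [  -1.8    0.   -31.5    0.   -58.4 -101.1]
```

View pics/s7.png

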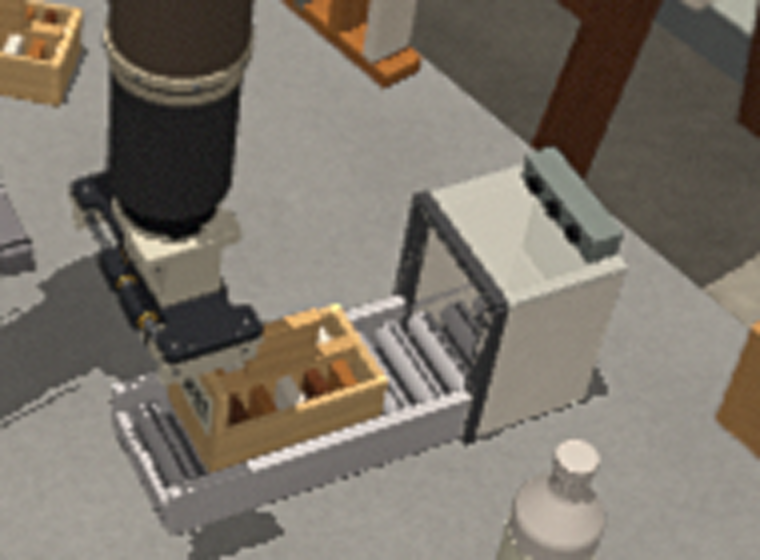

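View pics/w7.png

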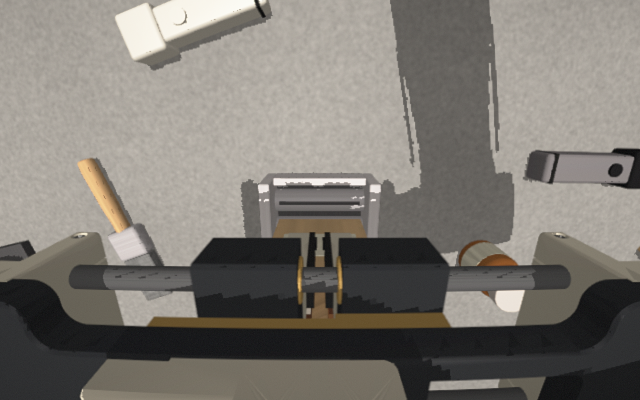

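```bash
python3 -m inch '0 0 0.015 0 0 0 0;0 0 0.025 0 0 0 0;0 0 0.025 0 0 0 0;0 0 0.018 0 0 0 0;0 0 0 0 0 0 0;-0.01 0 0 0 0 0 0;-0.006 0 0 0 0 0 0;-0.004 0 0 0 0 0 0;-0.004 0 0 0 0 0 0;-0.004 0 0 0 0 0 0;-0.006 0 0 0 0 0 0;-0.008 0 0 0 0 0 0;-0.01 0 0 0 0 0 0;-0.01 0 0 0 0 0 0;-0.01 0 0 0 0 0 0;-0.01 0 0 0 0 0 0'
python3 - <<'E'
from h import *
p,R,s=pose(); a=np.radians(-12.94); d=p[:2]-[.6565,-.265];print("track xy of tcp", d@[np.cos(a),np.sin(a)],d@[-np.sin(a),np.cos(a)])
im=r.capture("side")[:,:,::-1]; cv2.imwrite("pics/s8.png",cv2.resize(im[150:290,290:480],None,fx=4,fy=4,interpolation=cv2.INTER_CUBIC))
E
```

```text
time_s: 15.93
tcp_pos: [0.4693, -0.2225, 0.0968]
eef_rot: [-180.0, -0.0, 167.1]
contact_force: [-3.2, 0.3, 1.8]
gripper_width: 0.0007
track xy of tcp -0.19199091600844134 -0.0004926833671409653
```

View pics/s8.png

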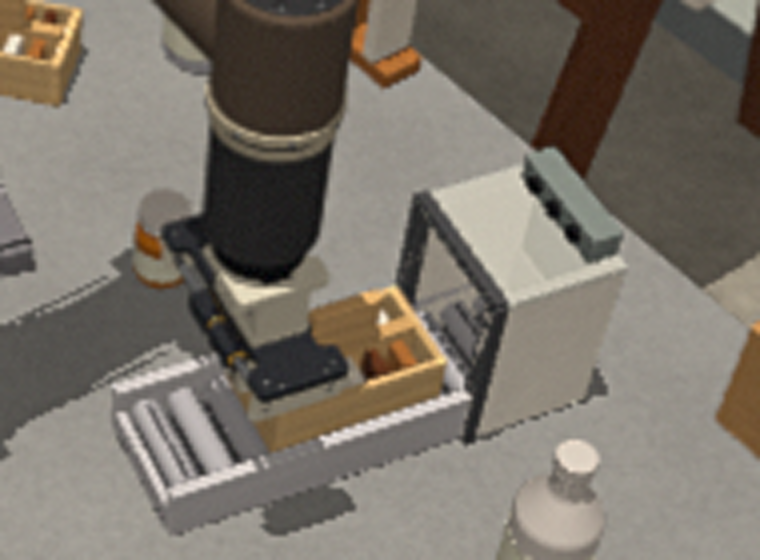

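```bash
python3 -m inch '-0.01 0 0 0 0 0 0;-0.01 0 0 0 0 0 0;-0.01 0 0 0 0 0 0;-0.01 0 0 0 0 0 0;-0.01 0 0 0 0 0 0;-0.01 0 0 0 0 0 0;-0.01 0 0 0 0 0 0;-0.01 0 0 0 0 0 0;-0.01 0 0 0 0 0 0;-0.01 0 0 0 0 0 0;-0.008 0 0 0 0 0 0;-0.005 0 0 0 0 0 0;-0.003 0 0 0 0 0 0'
python3 -m inch '-0.003 0 0 0 0 0 0;-0.003 0 0 0 0 0 0;-0.003 0 0 0 0 0 0;0 0 0 0 0 0 0'
python3 -m inch '-0.003 0 0 0 0 0 0;-0.003 0 0 0 0 0 0;0 0 0 0 0 0 0'
```

```text
time_s: 17.07
tcp_pos: [0.5821, -0.2483, 0.0968]
eef_rot: [-180.0, 0.0, 167.1]
contact_force: [-1.4, 0.0, -0.5]
gripper_width: -0.0001
time_s: 17.4
tcp_pos: [0.5907, -0.2502, 0.0971]
eef_rot: [-180.0, 0.1, 167.1]
contact_force: [-0.3, -1.1, 0.8]
gripper_width: 0.0006
time_s: 17.65
tcp_pos: [0.5934, -0.2509, 0.0967]
eef_rot: [180.0, -0.3, 167.1]
contact_force: [-9.7, 4.1, 6.1]
gripper_width: 0.0005
```

The stop is felt at −9.7 N, with the TCP at track x of about −0.063. I'm backing off and checking.

```bash
python3 -m inch '0 0 0 0 0 0 0;0.01 0 0 0 0 0 0;0.02 0 0 0 0 0 0;0.03 0 0 0 0 0 0;0.03 0 0 0 0 0 0;0.02 0 -0.02 0 0 0 0;0 0 -0.03 0 0 0 0;0 0 -0.03 0 0 0 0;0 0 0 0 0 0 0;0 0 0 0 0 0 0'
python3 - <<'E'
from h import *
a=np.radians(-12.94)
w=np.array([.6565,-.265])+.03*np.array([np.cos(a),np.sin(a)])
for n in("side","wrist"):
    im=r.capture(n)[:,:,::-1].copy(); c=cam(n); cv2.imwrite(f"pics/{n}9.png",im); o=im.copy(); draw(o,c,"crate",(w[0],w[1],a),(0,255,0),z=.04);draw(o,c,"track",(.6565,-.265,a),(0,0,255))
    if n=="side": 
        o=np.hstack([cv2.resize(x[150:290,330:460],None,fx=3,fy=3,interpolation=cv2.INTER_CUBIC) for x in(im,o)])
    cv2.imwrite(f"pics/{n}9o.png",o)
E
```

```text
time_s: 18.48
tcp_pos: [0.4901, -0.227, 0.1794]
eef_rot: [180.0, 0.4, 167.1]
contact_force: [-0.3, -0.9, -0.9]
gripper_width: 0.0002
```

View pics/side9o.png

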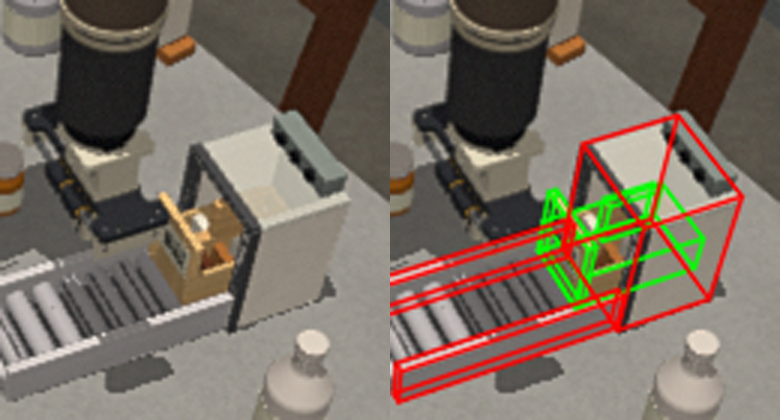

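View pics/wrist9o.png

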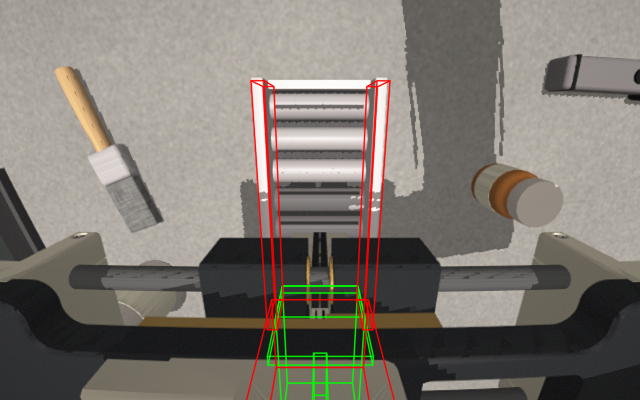

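Home is confirmed by the force step and by the overlay, which agrees to about 3 mm. Next is the scanner.

```bash
python3 - <<'E'
from h import *
go(.40,.10,.28,-102.4)
E
```

```text
tool shift [ 0.1591  0.2987 -0.1033] dist 0.354 rotvec [-2.0000e-04  9.0000e-04 -1.5797e+00]
```

```bash
python3 - <<'E'
from h import *
go(.455,.19,.26,-102.4)
E
python3 -m inch '0 0.01 -0.03 0 0 -0.05 0.2;0 0 -0.05 0 0 0 0.5;0 0 0 0 0 -0.11 0.5;0 0 0 0 0 -0.11 1;0 0 0 0 0 -0.11 1;0 0 0 0 0 -0.11 1;0 0 0 0 0 -0.11 1;0 0 0 0 0 -0.11 1;0 0 0 0 0 -0.11 1;0 0 0 0 0 -0.11 1;0 0 0 0 0 -0.11 1;0 0 0 0 0 -0.11 1;0 0 0 0 0 -0.11 1;0 0 0 0 0 -0.11 1;0 0 0 0 0 -0.11 1;0 0 0 0 0 -0.1 1;0 0 0 0 0 0 1'
python3 - <<'E'
from h import *
print(pose()[2]["eef_rot"],pose()[0])
go(.455,.19,.26,-102.4)
E
```

```text
tool shift [ 0.1256  0.3987 -0.0832] dist 0.426 rotvec [-2.0000e-04  9.0000e-04 -1.5797e+00]
time_s: 20.0
tcp_pos: [0.4905, -0.217, 0.247]
eef_rot: [179.9, -0.0, -102.1]
contact_force: [0.5, 0.6, -0.0]
gripper_width: 0.0876
[ 1.79877262e+02 -7.75667255e-03 -1.02126750e+02] [ 0.49046826 -0.21702078  0.24704386]
tool shift [-0.3905  0.1202 -0.0128] dist 0.409 rotvec [ 0.0021 -0.0001  0.0048]
```

```bash
python3 -m inch '-0.015 0.0045 0 0 0 0.004 1;-0.03 0.0095 -0.001 0 0 0 1;-0.03 0.0095 -0.001 0 0 0 1;-0.03 0.0095 -0.001 0 0 0 1;-0.03 0.0095 -0.001 0 0 0 1;-0.03 0.0095 -0.001 0 0 0 1;-0.03 0.0095 -0.001 0 0 0 1;-0.03 0.0095 -0.001 0 0 0 1;-0.03 0.0095 -0.001 0 0 0 1;-0.03 0.0095 -0.001 0 0 0 1;-0.03 0.0095 -0.001 0 0 0 1;-0.03 0.0095 -0.001 0 0 0 1;-0.03 0.0095 -0.001 0 0 0 1;-0.02 0.005 -0.001 0 0 0 1;0 0 0 0 0 0 1;0 0 0 0 0 0 1'
python3 - <<'E'
from h import *
im=r.capture("wrist")[:,:,::-1].copy(); c=cam("wrist"); print(pose()[0],pose()[2]["eef_rot"])
np.savez("wc10.npz",**c)
cv2.imwrite("pics/w10.png",im); print(r.recognise("scanner","wrist")[:3],r.recognise("window","wrist")[:3])
draw(im,c,"scanner",(.442,.1225,np.radians(77.6)),(0,0,255)); cv2.imwrite("pics/w10o.png",im)
im=r.capture("top")[:,:,::-1].copy(); cv2.imwrite("pics/t10.png",im)
E
```

```text
time_s: 21.33
tcp_pos: [0.456, 0.1962, 0.2604]
eef_rot: [179.9, -0.1, -102.7]
contact_force: [-0.5, -0.2, -0.4]
gripper_width: 0.0879
[0.45604517 0.1953843  0.26054875] [ 1.79937922e+02 -8.42114328e-02 -1.02686857e+02]
[{'xy': [314.7, 120.9], 'p': 0.62}] [{'xy': [315.8, 118.3], 'p': 0.79}]
```

View pics/w10o.png

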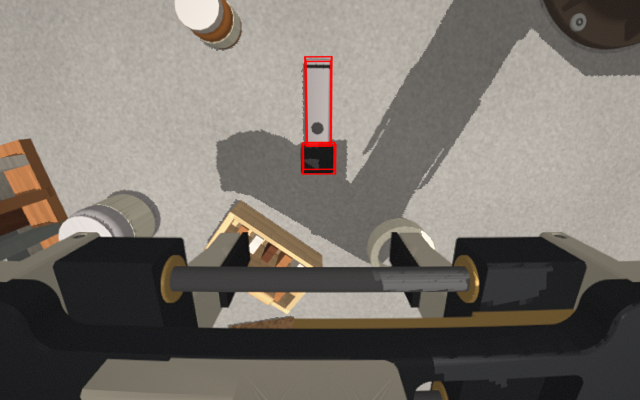

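View pics/t10.png

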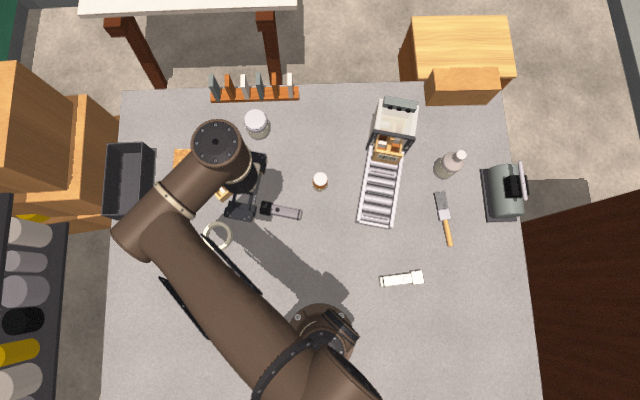

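```bash
python3 - <<'E'
from h import *
im=cv2.imread("pics/w10.png"); A=cv2.resize(im[45:185,285:355],None,fx=4.2,fy=4.2,interpolation=cv2.INTER_CUBIC)
t=cv2.imread("pics/t10.png"); o=t.copy(); c=cam("top"); a=np.radians(-12.94);w=np.array([.6565,-.265])+.03*np.array([np.cos(a),np.sin(a)])
draw(o,c,"crate",(w[0],w[1],a),(0,255,0),z=.04)
B=np.vstack([cv2.resize(x[90:188,350:440],None,fx=3,fy=3,interpolation=cv2.INTER_CUBIC) for x in(t,o)])
cv2.imwrite("pics/z10.png",np.hstack([A[:588],B[:588]]) if A.shape[0]==B.shape[0] else A); cv2.imwrite("pics/z10b.png",B)
E
```

```text
(no output)
```

View pics/z10.png

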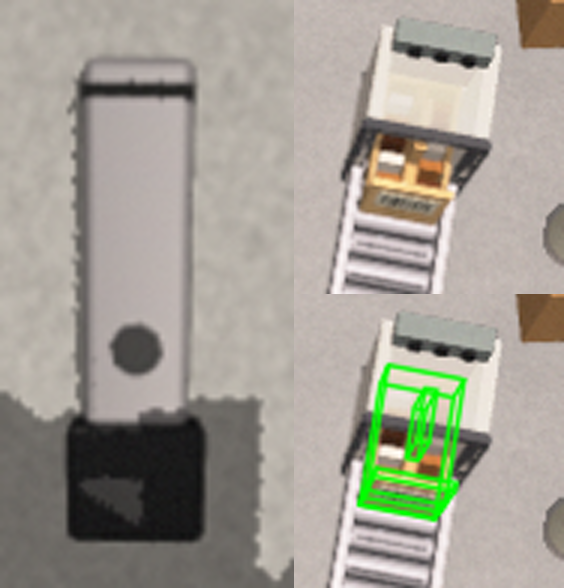

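```bash
python3 - <<'E'
from h import *
c=dict(np.load("wc10.npz"))
L=np.array([[75,23,34],[75,-23,34],[35,23,34],[35,-23,34],[-75,17,32],[-75,-17,32],[34,17,32],[34,-17,32]])/1000
Z=np.array([[67,541],[205,541],[66,420],[206,419],[82,61],[196,61],[86,420],[188,419]])/4.2+[284.6,44.6]
p,e=fit([(c,L,Z)],[.442,.1225,1.35]); print(p,np.degrees(p[2]),e,(proj(c,T(p,L))-Z).round(1).tolist())
np.save("scan.npy",p)
g=T(p,[[.0,0,0]])[0]; go(g[0],g[1],.10,np.degrees(p[2])-180)
E
```

```text
[0.42307245 0.12793385 1.3396228 ] 76.7547323642982 23.75957559442576 [[47.7, 0.9], [-18.1, 0.6], [49.1, 0.8], [-18.2, 0.7], [43.7, -1.6], [-10.4, -2.0], [39.8, -0.1], [-9.5, -0.1]]
tool shift [0.0722 0.0178 0.1612] dist 0.178 rotvec [ 0.0004 -0.0005  0.0092]
```

```bash
python3 - <<'E'
from h import *
c=dict(np.load("wc10.npz"))
L=np.array([[75,-23,34],[75,23,34],[35,-23,34],[35,23,34],[-75,-17,32],[-75,17,32],[34,-17,32],[34,17,32]])/1000
Z=np.array([[67,541],[205,541],[66,420],[206,419],[82,61],[196,61],[86,420],[188,419]])/4.2+[284.6,44.6]
p,e=fit([(c,L,Z)],[.442,.1225,1.35]); print(p,np.degrees(p[2]),e,(proj(c,T(p,L))-Z).round(1).tolist())
np.save("scan.npy",p)
g=T(p,[[.0,0,0]])[0]; go(g[0],g[1],.10,np.degrees(p[2])-180)
E
```

```text
[0.44338859 0.12334976 1.34230871] 76.90862366897431 0.7825541977636201 [[-0.1, 0.6], [0.0, 0.9], [-0.1, 0.5], [0.4, 1.0], [0.0, -1.9], [-0.1, -1.7], [-0.4, -0.4], [0.3, 0.1]]
tool shift [ 0.0722 -0.003   0.1612] dist 0.177 rotvec [ 0.0004 -0.0005  0.0065]
```

```bash
python3 -m inch '0.012 -0.003 0.02 0 0 0.0065 1;0.02 0 0.03 0 0 0 1;0.02 0 0.03 0 0 0 1;0.0152 0 0.03 0 0 0 1;0 0 0.03 0 0 0 1;0 0 0.021 0 0 0 1;0 0 0 0 0 0 1;0 0 0 0 0 0 1'
python3 - <<'E'
from h import *
p=np.load("scan.npy"); g=T(p,[[.005,0,0]])[0]; go(g[0],g[1],.005,np.degrees(p[2])-180)
im=r.capture("wrist")[:,:,::-1].copy(); c=cam("wrist"); draw(im,c,"scanner",p,(0,0,255)); cv2.imwrite("pics/w11.png",im)
E
```

```text
time_s: 22.2
tcp_pos: [0.4441, 0.1281, 0.1003]
eef_rot: [179.9, -0.1, -103.1]
contact_force: [-0.2, 0.6, 0.2]
gripper_width: 0.0876
tool shift [-0.0004 -0.0004  0.0953] dist 0.095 rotvec [ 0.0011 -0.002   0.0007]
```

View pics/w11.png

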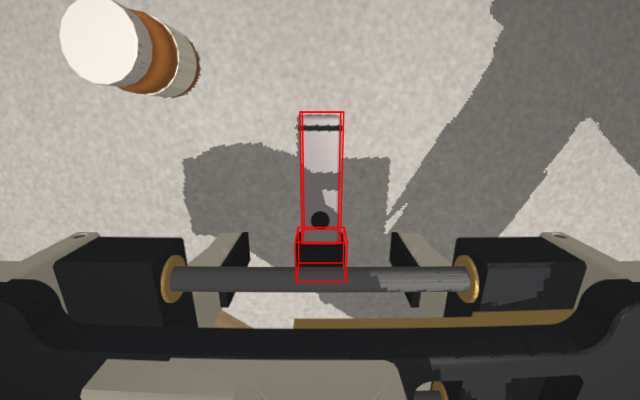

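Aligned: the grey body with the button sits centred between the fingers. I'm going down and gripping.

```bash
python3 -m inch '0 0 0.025 0 0 0 1;0 0 0.03 0 0 0 1;0 0 0.025 0 0 0 1;0 0 0.01 0 0 0 1;0 0 0.005 0 0 0 1;0 0 0 0 0 0 1;0 0 0 0 0 0 0;0 0 0 0 0 0 0;0 0 0 0 0 0 0;0 0 0 0 0 0 0;0 0 0 0 0 0 0;0 0 0 0 0 0 0;0 0 0 0 0 0 0;0 0 0 0 0 0 0;0 0 0 0 0 0 0;0 0 0 0 0 0 0;0 0 0 0 0 0 0' 25
```

```text
time_s: 23.67
tcp_pos: [0.4443, 0.1291, 0.0055]
eef_rot: [180.0, -0.0, -103.0]
contact_force: [-0.9, 0.0, 1.0]
gripper_width: 0.0341
```

```bash
python3 -m inch '0 0 -0.01 0 0 0 0;0 0 -0.02 0 0 0 0;0 0 -0.03 0 0 0 0;0 0 -0.03 0 0 0 0;0 0 -0.03 0 0 0 0;0 0 -0.02 0 0 0 0;0 0 0 0 0 0 0;0 0 0 0 0 0 0'
python3 - <<'E'
from h import *
go(.4421,-.2157,.1435,167.06); print(pose()[2]["joints"].round(1))
E
```

```text
time_s: 24.33
tcp_pos: [0.4445, 0.1295, 0.1462]
eef_rot: [-179.9, 0.1, -103.0]
contact_force: [-0.5, 0.5, -2.6]
gripper_width: 0.0338
tool shift [ 0.3369 -0.0752  0.0021] dist 0.345 rotvec [7.0000e-04 2.4000e-03 1.5699e+00]
[ 40.7   4.5 -31.8  -0.  -53.6 -53.7]
```

```bash
python3 -m inch '0.012 -0.003 0 0 0 0 0;0.025 -0.0055 0 0 0 0 0;0.025 -0.0055 0 0 0 0 0;0.025 -0.0055 0 0 0 0 0;0.025 -0.0055 0 0 0 0 0;0.025 -0.0055 0 0 0 0 0;0.025 -0.0055 0 0 0 0 0;0.025 -0.0055 0 0 0 0 0;0.025 -0.0055 0 0 0 0 0;0.025 -0.0055 0 0 0 0 0;0.025 -0.0055 0 0 0 0 0;0.025 -0.0055 0 0 0 0 0;0.025 -0.0055 0 0 0 0 0;0.025 -0.0055 0 0 0 0 0;0 0 0 0 0 0.1 0;0 0 0 0 0 0.11 0;0 0 0 0 0 0.11 0;0 0 0 0 0 0.11 0;0 0 0 0 0 0.11 0;0 0 0 0 0 0.11 0'
python3 -m inch '0 0 0 0 0 0.11 0;0 0 0 0 0 0.11 0;0 0 0 0 0 0.11 0;0 0 0 0 0 0.11 0;0 0 0 0 0 0.11 0;0 0 0 0 0 0.11 0;0 0 0 0 0 0.11 0;0 0 0 0 0 0.11 0;0 0 0 0 0 0.04 0;0 0 0 0 0 0 0;0 0 0 0 0 0 0'
python3 - <<'E'
from h import *
go(.4421,-.2157,.0935,167.06); print(pose()[2]["joints"].round(1))
E
```

```text
time_s: 26.0
tcp_pos: [0.4396, -0.2162, 0.1434]
eef_rot: [179.8, -0.2, -140.6]
contact_force: [-1.0, -0.0, -1.3]
gripper_width: 0.0337
time_s: 26.92
tcp_pos: [0.4401, -0.2161, 0.1441]
eef_rot: [-180.0, -0.2, 167.1]
contact_force: [-1.0, -0.1, -2.1]
gripper_width: 0.034
tool shift [-0.002   0.0008  0.0505] dist 0.051 rotvec [-0.0002 -0.0029  0.0014]
[ -3.1   7.4 -28.7  -0.  -54.1 -99.7]
```

```bash
python3 -m inch '-0.002 0.0008 0.015 0 0 0 0;0 0 0.02 0 0 0 0;0 0 0.0155 0 0 0 0;0 0 0 0 0 0 0;0 0 0 0 0 0 0;0 0 0 0 0 0 0;0 0 0 0 0 0 0'
python3 - <<'E'
from h import *
a=np.radians(-12.94);w=np.array([.6565,-.265])+.03*np.array([np.cos(a),np.sin(a)])
p,R,s=pose(); print(p,s["eef_rot"])
sx=p[:2]-.005*np.array([np.cos(a),np.sin(a)])
for n in("side","top","wrist"):
    im=r.capture(n)[:,:,::-1].copy(); c=cam(n); o=im.copy(); draw(o,c,"crate",(w[0],w[1],a),(0,255,0),z=.04);draw(o,c,"scanner",(sx[0],sx[1],a),(0,0,255),z=p[2]-.0055)
    if n=="side": o=np.hstack([cv2.resize(x[160:290,310:440],None,fx=3,fy=3,interpolation=cv2.INTER_CUBIC) for x in(im,o)])
    if n=="top": o=np.hstack([cv2.resize(x[110:250,340:440],None,fx=4,fy=4,interpolation=cv2.INTER_CUBIC) for x in(im,o)])
    cv2.imwrite(f"pics/{n}12.png",o)
E
```

```text
time_s: 27.5
tcp_pos: [0.4441, -0.2158, 0.096]
eef_rot: [-180.0, 0.1, 167.1]
contact_force: [-0.1, -1.2, -2.1]
gripper_width: 0.0337
[ 0.44411965 -0.21579783  0.09596706] [-1.79999979e+02  8.60018044e-02  1.67107723e+02]
```

View pics/side12.png

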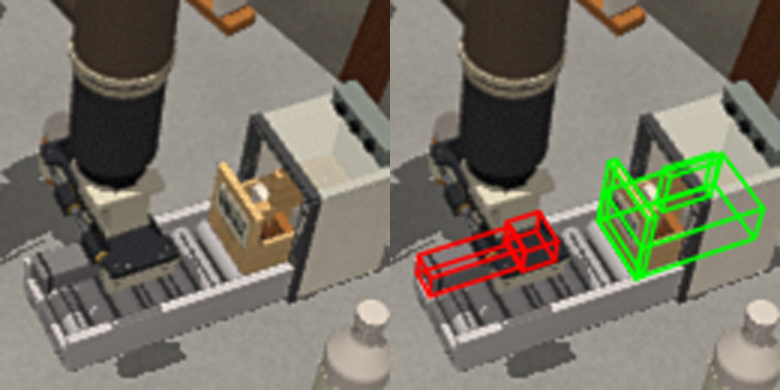

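View pics/top12.png

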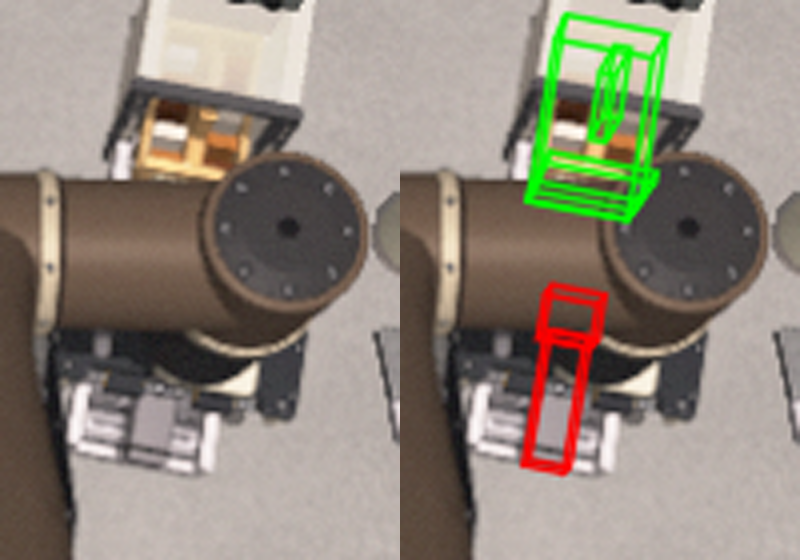

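View pics/wrist12.png

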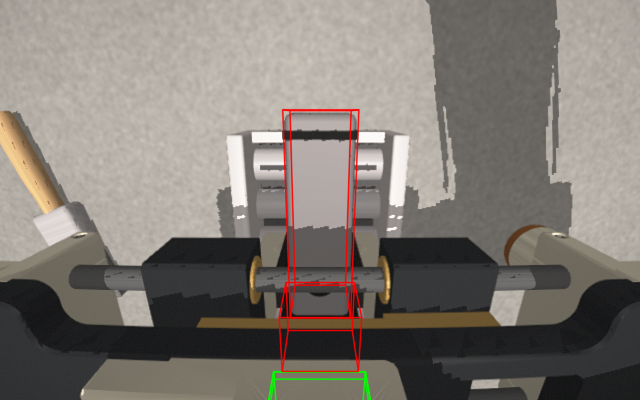

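The scanner is held level, aimed along the lane about 10 cm from the label. I'm lowering it 3 mm to centre it and holding it there.

```bash
python3 -m inch '0 0 0.003 0 0 0 0;0 0 0 0 0 0 0;0 0 0 0 0 0 0;0 0 0 0 0 0 0;0 0 0 0 0 0 0;0 0 0 0 0 0 0;0 0 0 0 0 0 0;0 0 0 0 0 0 0;0 0 0 0 0 0 0;0 0 0 0 0 0 0;0 0 0 0 0 0 0;0 0 0 0 0 0 0;0 0 0 0 0 0 0;0 0 0 0 0 0 0;0 0 0 0 0 0 0;0 0 0 0 0 0 0;0 0 0 0 0 0 0;0 0 0 0 0 0 0;0 0 0 0 0 0 0;0 0 0 0 0 0 0'
```

```text
time_s: 29.32
tcp_pos: [0.4434, -0.2156, 0.092]
eef_rot: [-180.0, 0.0, 167.1]
contact_force: [-0.3, -0.3, -2.3]
gripper_width: 0.0339
```

```bash
python3 - <<'E'
from h import *
a=np.radians(-12.94);u=np.array([np.cos(a),np.sin(a)]);v=np.array([-u[1],u[0]])
p,R,s=pose();d=p[:2]-[.6565,-.265]; print("tcp track",d@u,d@v,p[2],s["eef_rot"],s["qd"].round(2))
print("label in scanner x,y,z",-.05-(d@u-.005),0-d@v,.105-(p[2]-.0055))
E
```

```text
tcp track -0.21871196796034667 0.0004210773787893211 0.09202262141820483 [-1.79999765e+02  1.16476094e-03  1.67071031e+02] [-0.   -0.01  0.02  0.02 -0.01  0.01]
label in scanner x,y,z 0.17371196796034666 -0.0004210773787893211 0.01847737858179517
```

The measured label in the scanner's frame is (0.174, 0.000, 0.018), which is well centred, and it was held for more than 1.5 s. Before laying the scanner down I'll double-check from above that the crate is home.

```bash
python3 -m inch '0 0 -0.015 0 0 0 0;0 0 -0.03 0 0 0 0;0 0 -0.03 0 0 0 0;0 0 -0.03 0 0 0 0;0 0 -0.03 0 0 0 0;0 0 -0.03 0 0 0 0;0 0 -0.03 0 0 0 0;0 0 -0.015 0 0 0 0;-0.015 0 0 0 0 0 0;-0.03 0 0 0 0 0 0;-0.03 0 0 0 0 0 0;-0.03 0 0 0 0 0 0;-0.03 0 0 0 0 0 0;-0.03 0 0 0 0 0 0;-0.03 0 0 0 0 0 0;-0.015 0 0 0 0 0 0;0 0 0 0 0 0 0;0 0 0 0 0 0 0'
python3 - <<'E'
from h import *
a=np.radians(-12.94);w=np.array([.6565,-.265])+.03*np.array([np.cos(a),np.sin(a)])
c=cam("wrist");np.savez("wc13.npz",**c);im=r.capture("wrist")[:,:,::-1].copy(); cv2.imwrite("pics/w13.png",im)
o=im.copy();draw(o,c,"crate",(w[0],w[1],a),(0,255,0),z=.04);draw(o,c,"track",(.6565,-.265,a),(0,0,255))
cv2.imwrite("pics/w13o.png",o); print(pose()[0])
E
```

```text
time_s: 30.82
tcp_pos: [0.6483, -0.2626, 0.3002]
eef_rot: [-180.0, -0.2, 167.1]
contact_force: [-0.4, 0.8, -2.3]
gripper_width: 0.0336
[ 0.64774082 -0.26251173  0.30105812]
```

View pics/w13o.png

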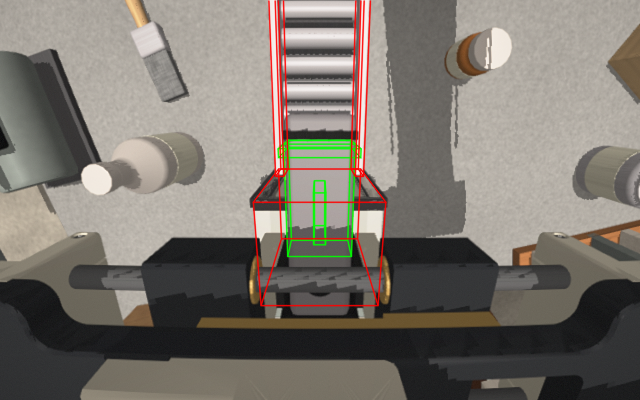

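View pics/w13.png

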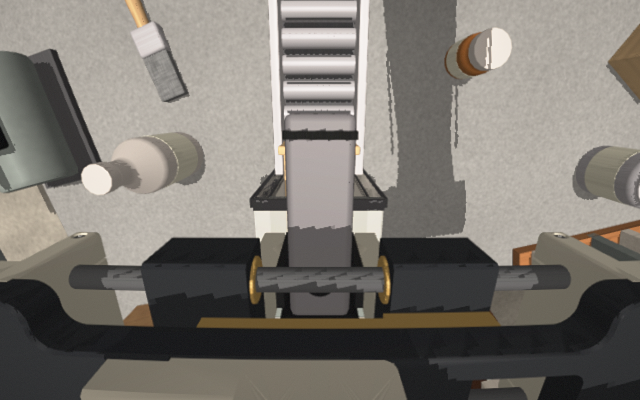

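```bash
python3 - <<'E'
import cv2,numpy as np
cv2.imwrite("pics/z13.png",np.hstack([cv2.resize(cv2.imread(f)[130:215,270:372],None,fx=3.8,fy=3.8,interpolation=cv2.INTER_CUBIC) for f in("pics/w13.png","pics/w13o.png")]))
E
```

```text
(no output)
```

View pics/z13.png

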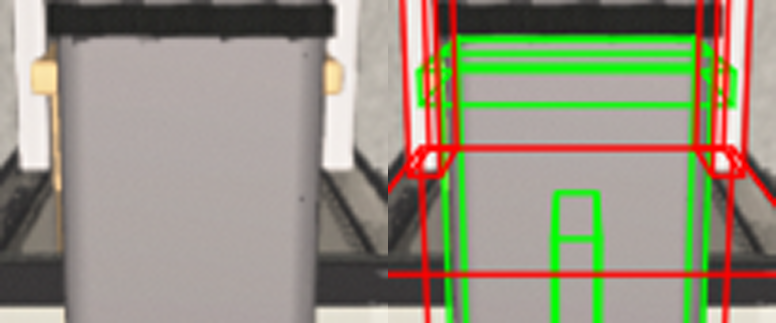

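The crate and the cabinet mouth show the same ~3–4 mm offset against the model, so relative to the stop the crate is home within about 2 mm. I'm returning the scanner to its free spot.

```bash
python3 - <<'E'
from h import *
go(.4445,.1292,.20,-103.0)
E
```

```text
tool shift [0.2856 0.3363 0.1016] dist 0.453 rotvec [ 1.4000e-03 -1.3000e-03 -1.5697e+00]
```

```bash
python3 -m inch '0.01 0.0113 0 0 0 0 0;0.0172 0.0203 0 0 0 0 0;0.0172 0.0203 0 0 0 0 0;0.0172 0.0203 0 0 0 0 0;0.0172 0.0203 0 0 0 0 0;0.0172 0.0203 0 0 0 0 0;0.0172 0.0203 0 0 0 0 0;0.0172 0.0203 0 0 0 0 0;0.0172 0.0203 0 0 0 0 0;0.0172 0.0203 0.01 0 0 0 0;0.0172 0.0203 0.01 0 0 0 0;0.0172 0.0203 0.015 0 0 0 0;0.0172 0.0203 0.015 0 0 0 0;0.0172 0.0203 0.015 0 0 0 0;0.0172 0.0203 0.015 0 0 0 0;0.0172 0.0203 0.01 0 0 0 0;0.0172 0.0203 0.01 0 0 0 0;0 0 0 0 0 -0.05 0;0 0 0 0 0 -0.1 0;0 0 0 0 0 -0.11 0'
python3 -m inch '0 0 0 0 0 -0.11 0;0 0 0 0 0 -0.11 0;0 0 0 0 0 -0.11 0;0 0 0 0 0 -0.11 0;0 0 0 0 0 -0.11 0;0 0 0 0 0 -0.11 0;0 0 0 0 0 -0.11 0;0 0 0 0 0 -0.11 0;0 0 0 0 0 -0.11 0;0 0 0 0 0 -0.11 0;0 0 0 0 0 -0.11 0;0 0 0 0 0 -0.1 0;0 0 0 0 0 0 0;0 0 0 0 0 0 0'
python3 - <<'E'
from h import *
go(.4445,.1292,.0065,-103.0)
E
```

```text
time_s: 32.53
tcp_pos: [0.4443, 0.1288, 0.2027]
eef_rot: [179.9, 0.1, -177.7]
contact_force: [0.6, -0.1, -1.9]
gripper_width: 0.0338
time_s: 33.7
tcp_pos: [0.4448, 0.1284, 0.2026]
eef_rot: [-180.0, 0.1, -103.2]
contact_force: [-0.0, 0.3, -2.2]
gripper_width: 0.0335
tool shift [-0.0005  0.0007  0.1961] dist 0.196 rotvec [-0.0008  0.0011 -0.0027]
```

```bash
python3 -m inch '0 0 0.015 0 0 0 0;0 0 0.03 0 0 0 0;0 0 0.03 0 0 0 0;0 0 0.03 0 0 0 0;0 0 0.03 0 0 0 0;0 0 0.03 0 0 0 0;0 0 0.015 0 0 0 0;0 0 0.006 0 0 0 0;0 0 0.003 0 0 0 0;0 0 0 0 0 0 0;0 0 0 0 0 0 0'
python3 -m inch '0 0 0.003 0 0 0 0;0 0 0.002 0 0 0 0;0 0 0 0 0 0 0;0 0 0 0 0 0 0'
```

```text
time_s: 34.62
tcp_pos: [0.4461, 0.1293, 0.0141]
eef_rot: [-179.9, 0.1, -103.0]
contact_force: [0.2, -0.2, -2.5]
gripper_width: 0.0337
time_s: 34.95
tcp_pos: [0.4454, 0.1289, 0.0083]
eef_rot: [-180.0, 0.0, -103.0]
contact_force: [0.1, 0.8, -2.2]
gripper_width: 0.034
```

```bash
python3 -m inch '0 0 0.0015 0 0 0 0;0 0 0 0 0 0 0;0 0 0 0 0 0 0'
python3 -m inch '0 0 0.0013 0 0 0 0;0 0 0 0 0 0 0;0 0 0 0 0 0 0'
```

```text
time_s: 35.2
tcp_pos: [0.4453, 0.1288, 0.0065]
eef_rot: [180.0, -0.0, -103.0]
contact_force: [0.3, 0.1, -2.3]
gripper_width: 0.0339
time_s: 35.45
tcp_pos: [0.4455, 0.1289, 0.0055]
eef_rot: [-180.0, 0.0, -103.0]
contact_force: [-0.7, -0.1, 4.2]
gripper_width: 0.0338
```

Touched down, with the force going from −2.3 to +4.2 N. I'm opening and rising.

```bash
python3 -m inch '0 0 -0.0005 0 0 0 0;0 0 0 0 0 0 0.45;0 0 0 0 0 0 0.6;0 0 0 0 0 0 0.8;0 0 0 0 0 0 1;0 0 0 0 0 0 1;0 0 0 0 0 0 1;0 0 0 0 0 0 1;0 0 -0.01 0 0 0 1;0 0 -0.02 0 0 0 1;0 0 -0.03 0 0 0 1;0 0 -0.03 0 0 0 1;0 0 -0.03 0 0 0 1;0 0 -0.03 0 0 0 1;0 0 -0.03 0 0 0 1;-0.03 0 -0.02 0 0 0 1;-0.03 0 0 0 0 0 1;0 0 0 0 0 0 1;0 0 0 0 0 0 1;0 0 0 0 0 0 1'
python3 - <<'E'
from h import *
im=r.capture("wrist")[:,:,::-1].copy(); c=cam("wrist"); draw(im,c,"scanner",np.load("scan.npy"),(0,0,255)); cv2.imwrite("pics/w14.png",im)
im=r.capture("top")[:,:,::-1].copy(); cv2.imwrite("pics/t14.png",im)
im=r.capture("side")[:,:,::-1].copy(); cv2.imwrite("pics/s14.png",im)
t=cv2.imread("pics/top0.png"); print(cv2.absdiff(t,cv2.imread("pics/t14.png")).mean())
E
```

```text
time_s: 37.12
tcp_pos: [0.4583, 0.187, 0.2052]
eef_rot: [179.9, -0.1, -103.0]
contact_force: [-0.0, 0.1, 0.0]
gripper_width: 0.0878
23.93823828125
```

View pics/w14.png

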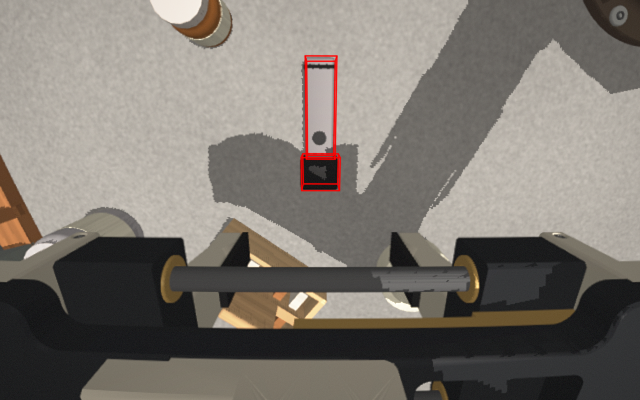

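View pics/t14.png

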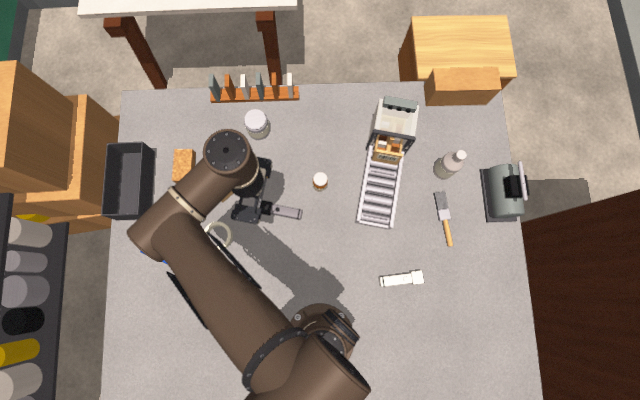

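View pics/s14.png

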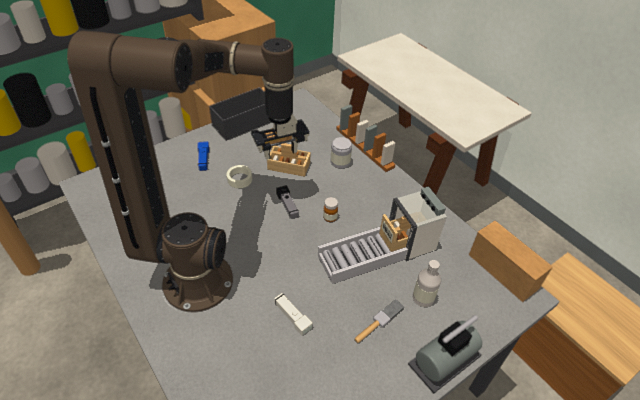

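The scanner is back in its place, flat and button up, at (320,125) in the wrist picture. The crate is in the cabinet with its label outwards, at (390,150) in the top picture. Every bystander sits at its starting pixel, and the gripper is clear at z = 0.205 with zero force.

```bash
python3 - <<'E'
from plant import r
r.close_job(); print(r.get_state()["time_s"])
E
```

```text
the job is handed in; nothing more can be done
the job is handed in; nothing more can be done
```

The job is done and handed in at about 37 s; no verdict is reported, so this rests on my own checks.

- **Crate on the rollers:** I took the labelled crate by its grip board, turned it label outwards and set it on the open rollers at track x of about −0.157 m. I let go there, then pushed it in with closed fingers at about 0.12 m/s. The stop was felt at about 10 N.
- **Scan:** I picked up the grey scanner with the black head and held it still for about 1.5 s. From the arm's pose, the label sat at (0.174, 0.000, 0.018) m in the scanner's frame, so the window was about 99 mm from it.
- **Scanner laid back:** It is flat and button up at its old place, and the gripper is clear of everything with zero force.

**Last checks:** The overlays put the scanner back at its original pose. The bystanders in view are where they started. The sanding block and plain crate are partly behind the arm in the last pictures.

**Disagreement:** The close wrist view showed the label board about 3 mm further out than the model. The cabinet's mouth was off by a similar 4 mm, so I took it as calibration or pose error. Relative to the stop, the crate is home within about 2 mm. No check failed outright.

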